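Pry up a sunken sewing machine bed and wedge it level

TASK

The front edge of the sewing machine's hinged bed has sunk. Lever the edge up over the fulcrum block with the pry bar until the bed is level (a stiff hinge keeps it where it is left), take the bar out and lay it on the table clear of the machine stand, then slide the wooden wedge, thin end first and square to the edge, under the bed over the rubber pad until it is snug and carries the bed. Work gently: do not overlift, do not ram the wedge (a push of about 10 N seats it), move the machine only with the bar and the wedge, never with the gripper, and leave the other things on the table alone.

Things in the scene. Friction and masses are not known exactly. Their poses are not given: they have to be found in the camera images.
- pad (a point): Fixed point on the top face of the machine's wooden plinth (30 mm above the table, 360 mm long), straight below the middle of the bed's front edge. x along the edge, y outward from the machine, z up. The plinth's ledge reaches 25 mm outward of the edge; on it lies a flush black rubber pad, 60 mm wide. Bed: 170 mm to either side, 240 mm inward to its hinge; tall machine body from 115 mm inward.
- bed (a joint): Tilt of the sewing machine bed about its rear hinge, rad: 0 = level, negative = front edge sunk (starts near -0.03), positive = too high. A 16 mm thick metal plate; when level its underside is 20 mm above the plinth; 0.01 rad moves the edge 2.4 mm. Heavy, stiff hinge: raising the edge takes about 45 N up at the edge; let go, it stays where left.
- edge (a point): Middle of the lower edge of the bed's front (moves with the bed).
- bar_grip (a point): Loose pry bar, 300 mm long, 24 mm wide, 0.4 kg, flat underside: rubber handle 120 mm long, 24 mm high, then a steel blade 8 mm thick, its last 45 mm (the toe) 4.5 mm thick. The point is in the handle, 12 mm above the underside, 70 mm from the handle's end, 230 mm from the toe's tip. x along the bar to the toe, z up from the underside.
- bar_toe (a point): Tip of the pry bar's toe, at its underside.
- ridge (a point): Loose hardwood fulcrum block (60 x 34 mm, 44 mm high, 0.6 kg) with a round steel ridge of 8 mm radius along its x axis, standing on the table about 50 mm outward of the bed's edge and about 95 mm to one side of the pad. The point is the top middle of the ridge.
- shim_mid (a point): Loose wooden wedge, 100 mm long, 36 mm wide, 15 mm high at the thin end and 24 mm at the thick end, flat underside. The point is at its middle, 10 mm above the underside. Axes: x toward the thin end, z up.
- shim_tip (a point): Middle of the lower edge of the wedge's thin end.
- spool: Bystander: thread spool, 36 mm wide, 50 mm high, standing about 95 mm from the pad on the side where the fulcrum block is not. Origin under its centre.
- bobbin: Bystander: steel bobbin, 26 mm wide, 25 mm high. Origin under its centre.
- weight: Bystander: knobbed iron pattern weight, 54 mm wide, 52 mm high. Origin under its centre.
- offcut: Bystander: plain flat wood block 70 x 35 x 22 mm, not the wedge. Origin under its centre.
- oil: Bystander: oil bottle, 44 mm wide, 110 mm high. Origin under its centre.
- carton: Bystander: small cardboard carton 110 x 80 x 60 mm. Origin under its centre.
Mind the look-alikes: they are no part of the job. Leave any purple look-alike of the part that bears shim_mid alone.

How it is judged:
By the outcome, as a careful person would: the job done as asked, in the order asked, and still so for the second after the job is handed in, with the robot touching nothing.
It also fails if it takes over 72 s, if anything falls off the work surface, if the arm or the gripper's body presses on something with over 40 N, if the wrist force passes 120 N, or if a joint passes its speed limit or range.

ROBOT

A 6-joint arm with a two-finger parallel gripper is mounted at the origin on the work surface. World frame = base frame: x ahead of the robot, y to its left, z up, the work surface at z = 0. Lengths are in m, angles in degrees, forces in N, time in s.
With the tool pointing down it reaches from about 0.25 to 0.725 m from the base axis. Payload 9.7 kg.
Tool frame: the origin (TCP) lies on the centre line of the jaws, within the pads' length; the fingertips stand 14 mm ahead of it and the grasp point (between the pads) lies 5 mm behind it; z points along the fingers, y is the line along which they close (so a half turn about z gives the same grasp; the last joint's range is limited). The gripper opens to 85 mm and grips with 20 to 120 N. Pads are 22 mm wide; open, the fingers measure 114 mm over their backs; the gripper's body (76 mm by 85 mm) begins 54 mm behind the grasp point. The pads swing forward as they close: fully open they stand 13 mm farther back than shut.
Start: joints at [-63.77, 4.979, 10.078, 95.1, 0, 90], TCP at [0.243, -0.493, 0.212] pointing down, gripper open.
Joint ranges: [-179.16, 179.16], [-48.56, 103.87], [-65.8, 70.77], [-126.05, 130.52], [-82.76, 87.17], [-180, 180]. Speed limits (degrees/s): [127.2, 127.2, 147.25, 180, 180, 180].

INTERFACE

Orientations are given as [roll, pitch, yaw] about the fixed x, y, z axes, in that order (R = Rz(yaw) Ry(pitch) Rx(roll)).
In Python, from workcell import bot, camera, get_calibration, ticket gives the robot as it stands. The module is installed in compiled form; this text tells all that it offers.
- The arm moves only by the tool send_rows, never from a script. Its arguments are lists of equal length, an entry for each row: "linear": the shift along the tool's x, y, z in m, a list of three; "twist": the turn, a rotation vector about the tool's x, y, z in units of 10 degrees (1.0 is 10 degrees), a list of three; "gripper": the opening in per cent of the stroke, from 0 (shut) to 100 (fully open). In form: {"linear": [[x, y, z], ...], "twist": [[wx, wy, wz], ...], "gripper": [gripper, ...]}. A call has 1 to 8 rows; each row shifts and turns the commanded pose from where the row before left it, along the tool's axes as they then stand; what a row does not reach is not made up. A row lasts 1/8 s, in which the tool goes at most 62.5 mm and 10.7 degrees, less where a joint would pass 70% of its speed; a pose out of reach is approached as far as the arm can. A call with a gripper value outside its range is refused whole. The fingers move at their own pace and stop on an object; "grip_force" is the grip in N (left out, the last holds). Time passes only in rows, so rows that do not move let the fingers close. It gives the time, the measured TCP pose, the force, the opening and the grip force at its end, in the units of the state.
- bot.get_obs(): the state, without advancing time (a new reading comes with each control period).
- camera(name): name is "side" or "top"; returns the picture (384x512x3 uint8, red, green, blue); there is no depth.
- get_calibration(name): a dict with "fx", "fy", "cx", "cy" (pixels), "origin" and "orientation" of the camera in the world. Camera axes: x right, y down, z forward; pixel columns grow to the right and rows downward; lengths in m; the calibration is good to about 2 mm. A picture is of the moment at which its call begins. get_calibration takes no time and is no camera call.
- ticket.job_done(): hands the job in; it is judged then, once.
The state is a dict: "time": time; "q": joint angles; "qd": joint speeds; "joint_efforts": joint torques, N m; "ee_pos": TCP position; "tcp_rot": TCP orientation; "wrist_force": force on the tool from outside, world axes, zero at the start; "torque": the same for the moment, N m; "opening": finger opening in m; "grasp_force": force on a finger pad.
Only numpy, scipy, OpenCV 4.12 (cv2) and the standard library are available. Lean on these libraries where they do the work, as an engineer would, in place of code of your own. Each camera call takes 0.05 s, during which the arm holds its last target. There are 200 camera calls.

## Working session

There is one attempt and no reset: what is moved stays moved. The work goes in short steps, Python scripts to look and compute and a tool call to move; the robot and the scene stay as the last step left them, time stands still between calls to the robot, and variables do not carry over. Pictures are saved under pics/ and viewed, at most 10 in all, crops included, and the job is handed in when it is done.

Besides the shell and the picture viewer there is one more tool, called by a JSON object that holds its "fn" and its "kwargs". send_rows: Moves the arm, as the interface text tells. Its arguments: {"type":"object","properties":{"linear":{"type":"array"},"twist":{"type":"array"},"gripper":{"type":"array"},"grip_force":{"type":"number"}},"required":["linear","twist","gripper"]}

```bash
mkdir -p pics; cat > h.py <<'E'
import numpy as np, cv2
from workcell import bot, camera, get_calibration, ticket
from scipy.spatial.transform import Rotation as R
def cal(n):
    c=get_calibration(n); return c
def rot(c):
    o=np.array(c["orientation"],float)
    return o if o.shape==(3,3) else R.from_euler('xyz',o,degrees=True).as_matrix()
def ray(n,u,v):
    c=cal(n); d=rot(c)@np.array([(u-c['cx'])/c['fx'],(v-c['cy'])/c['fy'],1.]); return np.array(c['origin'],float),d
def onz(n,u,v,z):
    o,d=ray(n,u,v); return o+d*(z-o[2])/d[2]
def proj(n,p):
    c=cal(n); q=rot(c).T@(np.array(p)-c['origin']); return np.array([c['cx']+c['fx']*q[0]/q[2], c['cy']+c['fy']*q[1]/q[2]])
def shot(n,name):
    im=camera(n); cv2.imwrite(f'pics/{name}.png',im[:,:,::-1]); return im
E
python3 - <<'E'
from h import *
for n in ('top','side'):
    print(get_calibration(n)); im=shot(n,n+'0')
    cv2.imwrite(f'pics/{n}0b.png',cv2.resize(im[:,:,::-1],(800,600),interpolation=cv2.INTER_CUBIC))
print(bot.get_obs())
E
```

```text
{'fx': 412.57492282178214, 'fy': 412.57492282178214, 'cx': 250.82425165181567, 'cy': 193.53643455152928, 'origin': array([0.4593932 , 0.01692328, 1.12815623]), 'orientation': array([-175.96813351,    0.80009698,  -91.02245982])}
{'fx': 488.45566079621966, 'fy': 488.45566079621966, 'cx': 254.94247204479944, 'cy': 197.75965743660632, 'origin': array([-0.07139295,  0.82324122,  0.85516419]), 'orientation': array([-127.52626043,   -0.36306425, -142.92866907])}
{'time': 0.1, 'q': array([-6.37681837e+01,  5.00740646e+00,  1.00377152e+01,  9.50995650e+01,
        9.14280767e-04,  8.99983341e+01]), 'qd': array([-0.05364435, -0.00043189,  0.07417394, -0.18726705, -0.0861888 ,
        0.02638639]), 'joint_efforts': array([-2.06815316e-04, -5.21562231e+01,  4.65651619e+01,  1.60683109e-02,
       -6.26427823e-05,  1.95580657e-05]), 'ee_pos': array([ 0.24300178, -0.49314239,  0.21174773]), 'tcp_rot': array([-1.79930744e+02, -9.16293745e-04,  2.62334811e+01]), 'wrist_force': array([ 1.06211544, -0.59690926,  0.40985595]), 'torque': array([0.02452015, 0.01346926, 0.05142241]), 'grasp_force': 0.0, 'opening': 0.08555496706861736}
```

View pics/top0b.png

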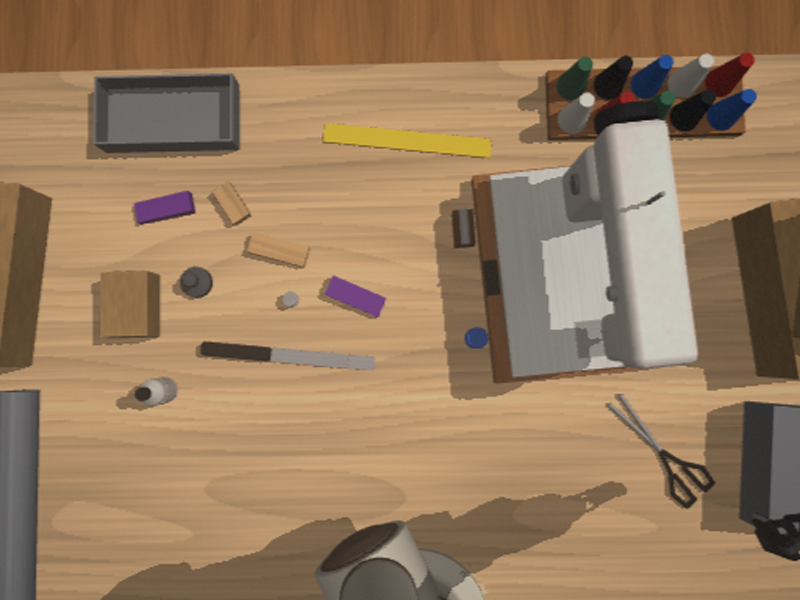

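View pics/side0b.png

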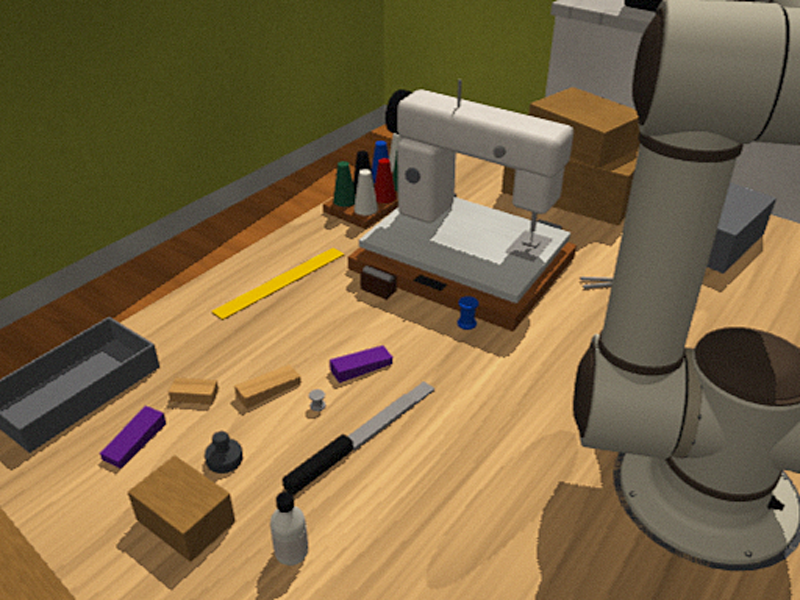

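Top view, in 800×600 pixels: machine on the right with its front edge facing left. The plinth runs (473,178)–(497,382), pad at (490,278), fulcrum (463,228), spool (476,338), and the bar runs from (200,350) to (374,363) with its toe to the right. 

Wedge candidates are wood (277,250), which is about 100 mm long and so probably the wedge, wood (230,203), which is short and so the offcut, and purple (165,207) and (355,297), which are look-alikes to leave alone.

```bash
python3 - <<'E'
from h import *
t=cv2.imread('pics/top0.png'); s=cv2.imread('pics/side0.png')
def cr(im,x0,y0,w,h): return cv2.resize(im[y0:y0+h,x0:x0+w],(400,300),interpolation=cv2.INTER_CUBIC)
a=np.hstack([cr(t,130,110,80,60),cr(s,100,220,100,75)])
b=np.hstack([cr(t,270,100,160,120)*1,cr(s,215,130,160,120)])
cv2.imwrite('pics/c1.png',np.vstack([a,b]))
hsv=cv2.cvtColor(t,cv2.COLOR_BGR2HSV)
for p in [(177,160),(170,150),(147,130),(140,222),(200,230),(296,146),(304,140),(313,178),(306,150),(330,190)]: print(p,hsv[p[1],p[0]])
E
```

```text
(177, 160) [ 16 121 189]
(170, 150) [ 15 108 193]
(147, 130) [ 16 121 186]
(140, 222) [14 78 62]
(200, 230) [  9  22 150]
(296, 146) [ 13  31 100]
(304, 140) [ 15 107  95]
(313, 178) [10 51 45]
(306, 150) [ 12 119  77]
(330, 190) [ 17  18 127]
```

View pics/c1.png

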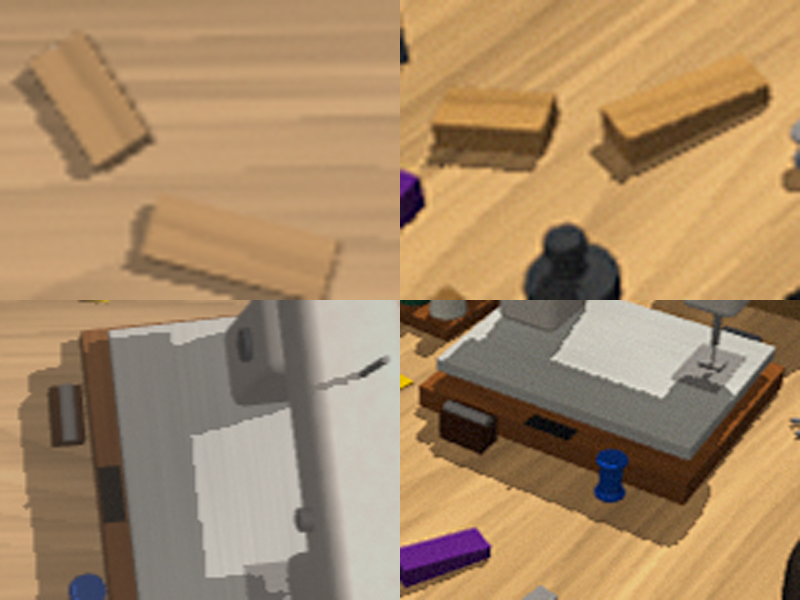

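Crop c1: in the side view, the long wood piece (original pixel about (277,246) at 5/8 scale) has its taller face at the left, so it is the wedge with the thin end to the right, toward the machine. The offcut is the short block of even height. The pad shows as a black patch on the plinth, and the block with its steel ridge stands free on the +x side.

```bash
cat > m1.py <<'E'
from h import *
t=cv2.imread('pics/top0.png'); hsv=cv2.cvtColor(t,cv2.COLOR_BGR2HSV).astype(int); H,S,V=hsv[...,0],hsv[...,1],hsv[...,2]
def reg(m,x0,x1,y0,y1):
    k=np.zeros(m.shape,np.uint8); k[y0:y1,x0:x1]=m[y0:y1,x0:x1]
    n,l,st,c=cv2.connectedComponentsWithStats(k); i=1+np.argmax(st[1:,4]); return (l==i).astype(np.uint8)
def box(m): 
    c=max(cv2.findContours(m,0,2)[0],key=cv2.contourArea); r=cv2.minAreaRect(c); return r,cv2.boxPoints(r)
h=reg(V<95,120,180,210,235); b=reg((S<50)&(V>95),160,245,215,240)
for nm,m,z in(('handle',h,.024),('blade',b,.008)):
    r,p=box(m); print(nm,r,m.sum()); print(np.array([onz('top',*q,z) for q in p]).round(4)[:,:2].tolist())
rd=reg((S<60)&(V>60),286,306,130,160); r,p=box(rd); print('ridge',r,rd.sum()); print(onz('top',*r[0],.044)); print(np.array([onz('top',*q,.044) for q in p]).round(4)[:,:2].tolist())
bl=reg((V<110),286,306,130,162); r,p=box(bl); print('block',r); 
pd=reg((V<60),303,325,160,195); r,p=box(pd);print('pad',r); print(np.array([onz('top',*q,.03) for q in p]).round(4)[:,:2].tolist())
br=((S>90)&(V<125)); 
rows=[]
for y in list(range(118,238,8)): print(y,[tuple(hsv[y,x][1:]) for x in range(299,332,1)] if y in(126,198,222) else '')
E
python3 m1.py
```

```text
handle ((150.32379150390625, 224.4385528564453), (45.08679962158203, 8.963037490844727), 5.19442892074585) 402
[[0.4542, 0.363], [0.4781, 0.3609], [0.465, 0.2402], [0.4412, 0.2425]]
blade ((205.79173278808594, 229.39495849609375), (66.098388671875, 8.619646072387695), 4.969740867614746) 570
[[0.4413, 0.2454], [0.4645, 0.2432], [0.4458, 0.0646], [0.4227, 0.067]]
ridge ((296.7862548828125, 144.9344940185547), (22.256189346313477, 5.730138778686523), 85.2363510131836) 131
[ 0.66299376 -0.09351045  0.044     ]
[[0.6923, -0.0842], [0.6933, -0.0994], [0.6338, -0.1028], [0.6328, -0.0876]]
block ((297.0, 144.0), (28.0, 16.0), 90.0)
pad ((313.81707763671875, 177.35365295410156), (21.64457893371582, 8.834522247314453), 83.6598129272461)
[[0.6051, -0.124], [0.6073, -0.1475], [0.5494, -0.1522], [0.5473, -0.1287]]
118 
126 [(np.int64(101), np.int64(131)), (np.int64(99), np.int64(131)), (np.int64(100), np.int64(128)), (np.int64(104), np.int64(110)), (np.int64(116), np.int64(81)), (np.int64(130), np.int64(86)), (np.int64(134), np.int64(95)), (np.int64(131), np.int64(97)), (np.int64(137), np.int64(9
[... 2164 characters left out ...]
.int64(107)), (np.int64(97), np.int64(126)), (np.int64(100), np.int64(127)), (np.int64(101), np.int64(126)), (np.int64(104), np.int64(98)), (np.int64(116), np.int64(75)), (np.int64(128), np.int64(82)), (np.int64(129), np.int64(89)), (np.int64(127), np.int64(92)), (np.int64(134), np.int64(93)), (np.int64(129), np.int64(93)), (np.int64(125), np.int64(92)), (np.int64(129), np.int64(93)), (np.int64(122), np.int64(92)), (np.int64(122), np.int64(90)), (np.int64(132), np.int64(93)), (np.int64(55), np.int64(88)), (np.int64(19), np.int64(118)), (np.int64(18), np.int64(129)), (np.int64(19), np.int64(131)), (np.int64(20), np.int64(130)), (np.int64(20), np.int64(129)), (np.int64(18), np.int64(127))]
230
```

```bash
cat > m2.py <<'E'
from h import *
exec(open('m1.py').read().split("h=reg")[0].split('\n',1)[1])
def cross(row,x0,x1,th):
    a=row[x0:x1].astype(float); i=np.where((a[:-1]-th)*(a[1:]-th)<=0)[0]
    i=i[-1]; return x0+i+(a[i]-th)/(a[i]-a[i+1])
P=[];B=[]
for y in list(range(120,132))+list(range(164,205))+list(range(216,236)):
    x0=int(302+(y-126)*.117)
    if not(164<=y<=190): P.append((cross(V[y],x0-3,x0+2,105),y))
    B.append((cross(S[y],x0+6,x0+17,70),y)) if not(164<=y<=190) else 0
for nm,L,z in(('plinth outer bottom/side',P,.03),('bedtop',B,.0588)):
    L=np.array(L); k=np.polyfit(L[:,1],L[:,0],1); r=L[:,0]-np.polyval(k,L[:,1]); k=np.polyfit(L[abs(r)<1,1],L[abs(r)<1,0],1)
    q=[onz('top',np.polyval(k,y),y,z) for y in(120,178,236)]
    d=q[2]-q[0]; print(nm,k,r.std().round(2),np.round(q,4).tolist(),'yaw of edge',np.degrees(np.arctan2(d[1],d[0]))%180)
# wedge
g=cv2.resize(cv2.imread('pics/top0.png')[138:182,150:206],None,fx=14,fy=13,interpolation=cv2.INTER_CUBIC)
s=cv2.imread('pics/side0.png')
g2=cv2.resize(s[230:266,145:200],None,fx=14,fy=14,interpolation=cv2.INTER_CUBIC)
cv2.imwrite('pics/w.png',cv2.resize(g,(784,572)))
for nm,p in(('pad ctr',onz('top',313.8,177.35,.03)),):print(nm,p,proj('side',p))
E
python3 m2.py
```

```text
Traceback (most recent call last):
  File "m2.py", line 9, in <module>
    if not(164<=y<=190): P.append((cross(V[y],x0-3,x0+2,105),y))
                                   ~~~~~^^^^^^^^^^^^^^^^^^^^
  File "m2.py", line 5, in cross
    i=i[-1]; return x0+i+(a[i]-th)/(a[i]-a[i+1])
      ~^^^^
IndexError: index -1 is out of bounds for axis 0 with size 0
```

```bash
sed -i 's/x0-3,x0+2,105/x0-4,x0+4,107/; s/^    i=i\[-1\]; return/    if len(i)==0: return np.nan\n    i=i[-1]; return/; s/L=np.array(L); k/L=np.array(L); L=L[~np.isnan(L[:,0])]; k/' m2.py; python3 m2.py
```

```text
plinth outer bottom/side [1.08639295e-01 2.88510559e+02] 0.31 [[0.7333, -0.1095, 0.03], [0.5758, -0.1221, 0.03], [0.4214, -0.1345, 0.03]] yaw of edge 4.584255998808089
bedtop [1.12307321e-01 2.99954267e+02] 0.09 [[0.7255, -0.1373, 0.0588], [0.5721, -0.1499, 0.0588], [0.4218, -0.1622, 0.0588]] yaw of edge 4.671827602546671
pad ctr [ 0.57722215 -0.1380457   0.03      ] [274.43686347 180.35378585]
```

View pics/w.png

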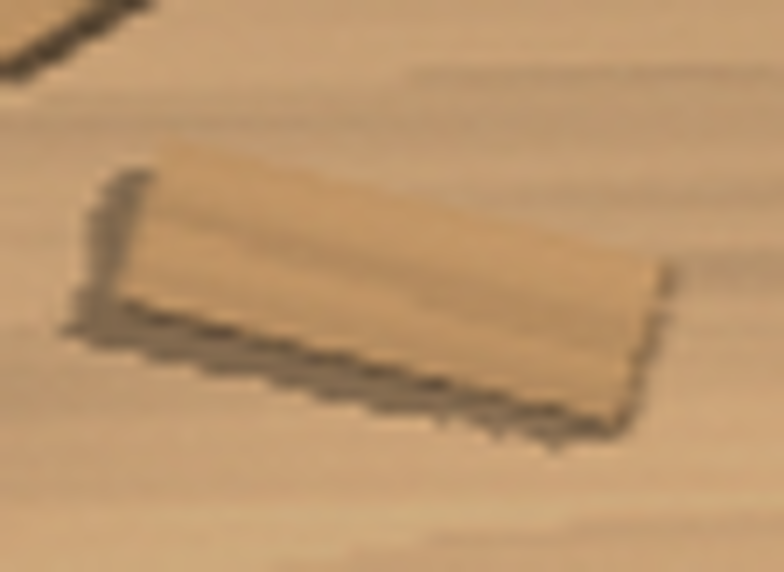

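```bash
cat >> h.py <<'E'
def plan(wps,start=None,m=None):
    """wps: list of (pos, euler, nrows); prints rows"""
    o=bot.get_obs(); p=np.array(o['ee_pos']); r=R.from_euler('xyz',o['tcp_rot'],degrees=True)
    if start: p=np.array(start[0],float); r=R.from_euler('xyz',start[1],degrees=True)
    L=[];T=[]
    for q,e,n in wps:
        q=np.array(q,float); r1=R.from_euler('xyz',e,degrees=True); w=(r.inv()*r1).as_rotvec(degrees=True)/n
        d=(q-p)/n
        for i in range(n):
            L.append([round(float(x),4)+0 for x in r.inv().apply(d)]); T.append([round(float(x)/10,3)+0 for x in w]); 
            p=p+r.apply(L[-1]); r=r*R.from_rotvec(np.array(T[-1])*10,degrees=True)
    for i in range(0,len(L),8): print(L[i:i+8]); print(T[i:i+8])
E
python3 - <<'E'
from h import *
a=onz('top',159.7,154.4,.024); b=onz('top',195.2,163.8,.015); print('wedge thick,thin',a,b,np.linalg.norm((a-b)[:2]),np.degrees(np.arctan2(*(b-a)[1::-1])))
for u,v,z in((161.3,148.3,.024),(158.1,160.4,.024),(197.3,157.4,.015),(193.1,170.2,.015)): print(onz('top',u,v,z))
plan([((.32,-.15,.28),(180,0,50),8),((.459,.292,.12),(180,0,83.8),10),((.459,.292,.018),(180,0,83.8),4)])
E
```

```text
wedge thick,thin [0.64843265 0.27595028 0.024     ] [0.6221709  0.18112596 0.015     ] 0.09839374841148432 -105.48015462478745
[0.66504552 0.27155953 0.024     ]
[0.63212585 0.28033173 0.024     ]
[0.6396418  0.17524254 0.015     ]
[0.60473594 0.18699729 0.015     ]
[[0.0276, -0.0342, -0.0085], [0.0293, -0.0328, -0.0085], [0.031, -0.0312, -0.0085], [0.0326, -0.0295, -0.0085], [0.034, -0.0278, -0.0085], [0.0354, -0.026, -0.0085], [0.0367, -0.0241, -0.0085], [0.0379, -0.0222, -0.0085]]
[[-0.001, 0.0, -0.297], [-0.001, 0.0, -0.297], [-0.001, 0.0, -0.297], [-0.001, 0.0, -0.297], [-0.001, 0.0, -0.297], [-0.001, 0.0, -0.297], [-0.001, 0.0, -0.297], [-0.001, 0.0, -0.297]]
[[0.0428, -0.0178, 0.016], [0.0438, -0.0152, 0.016], [0.0446, -0.0126, 0.016], [0.0453, -0.01, 0.016], [0.0458, -0.0073, 0.016], [0.0461, -0.0046, 0.016], [0.0463, -0.0018, 0.016], [0.0463, 0.0009, 0.016]]
[[0.0, 0.0, -0.338], [0.0, 0.0, -0.338], [0.0, 0.0, -0.338], [0.0, 0.0, -0.338], [0.0, 0.0, -0.338], [0.0, 0.0, -0.338], [0.0, 0.0, -0.338], [0.0, 0.0, -0.338]]
[[0.0462, 0.0036, 0.016], [0.0459, 0.0063, 0.016], [0.0, 0.0, 0.0255], [0.0, 0.0, 0.0255], [0.0, 0.0, 0.0255], [0.0, 0.0, 0.0255]]
[[0.0, 0.0, -0.338], [0.0, 0.0, -0.338], [0.0, 0.0, 0.0], [0.0, 0.0, 0.0], [0.0, 0.0, 0.0], [0.0, 0.0, 0.0]]
```

{"fn": "send_rows", "kwargs": {"linear": [[0.0276,-0.0342,-0.0085],[0.0293,-0.0328,-0.0085],[0.031,-0.0312,-0.0085],[0.0326,-0.0295,-0.0085],[0.034,-0.0278,-0.0085],[0.0354,-0.026,-0.0085],[0.0367,-0.0241,-0.0085],[0.0379,-0.0222,-0.0085]], "twist": [[0,0,-0.297],[0,0,-0.297],[0,0,-0.297],[0,0,-0.297],[0,0,-0.297],[0,0,-0.297],[0,0,-0.297],[0,0,-0.297]], "gripper": [100,100,100,100,100,100,100,100]}}

```text
time: 1.1
ee_pos: [0.32, -0.149, 0.2805]
tcp_rot: [180.0, -0.0, 50.1]
wrist_force: [0.6, 0.9, 0.2]
opening: 0.0852
grasp_force: 0.0
```

{"fn": "send_rows", "kwargs": {"linear": [[0.0428,-0.0178,0.016],[0.0438,-0.0152,0.016],[0.0446,-0.0126,0.016],[0.0453,-0.01,0.016],[0.0458,-0.0073,0.016],[0.0461,-0.0046,0.016],[0.0463,-0.0018,0.016],[0.0463,0.0009,0.016]], "twist": [[0,0,-0.338],[0,0,-0.338],[0,0,-0.338],[0,0,-0.338],[0,0,-0.338],[0,0,-0.338],[0,0,-0.338],[0,0,-0.338]], "gripper": [100,100,100,100,100,100,100,100]}}

```text
time: 2.1
ee_pos: [0.4313, 0.205, 0.1516]
tcp_rot: [-180.0, 0.0, 77.2]
wrist_force: [0.8, -0.5, 0.3]
opening: 0.0858
grasp_force: 0.0
```

{"fn": "send_rows", "kwargs": {"linear": [[0.0462,0.0036,0.016],[0.0459,0.0063,0.016],[0,0,0]], "twist": [[0,0,-0.338],[0,0,-0.338],[0,0,0]], "gripper": [100,100,100]}}

```text
time: 2.48
ee_pos: [0.4583, 0.2936, 0.1176]
tcp_rot: [-179.8, 0.1, 84.0]
wrist_force: [-0.4, -0.2, -0.5]
opening: 0.0854
grasp_force: 0.0
```

{"fn": "send_rows", "kwargs": {"linear": [[0,0,0.025],[0,0,0.025],[0,0,0.025],[0,0,0.025],[0,0,0],[0,0,0],[0,0,0],[0,0,0]], "twist": [[0,0,0],[0,0,0],[0,0,0],[0,0,0],[0,0,0],[0,0,0],[0,0,0],[0,0,0]], "gripper": [60,60,60,60,20,10,10,10], "grip_force": 100}}

```text
time: 3.48
ee_pos: [0.4594, 0.292, 0.0213]
tcp_rot: [179.9, -0.0, 83.8]
wrist_force: [0.3, 0.3, 0.0]
opening: 0.0089
grasp_force: 0.0
```

```bash
python3 - <<'E'
from h import *
t=shot('top','t1')[:,:,::-1]; s=shot('side','s1')[:,:,::-1]
cv2.imwrite('pics/c2.png',np.hstack([cv2.resize(t[180:260,90:190],(400,320)),cv2.resize(s[250:346,140:260],(400,320))]))
print(bot.get_obs()['ee_pos'], proj('top',(.459,.292,.024)),proj('side',(.459,.292,.024)))
E
```

```text
[0.45920181 0.29194683 0.0208849 ] [153.8845202  224.60189554] [206.69406632 289.46837023]
```

View pics/c2.png

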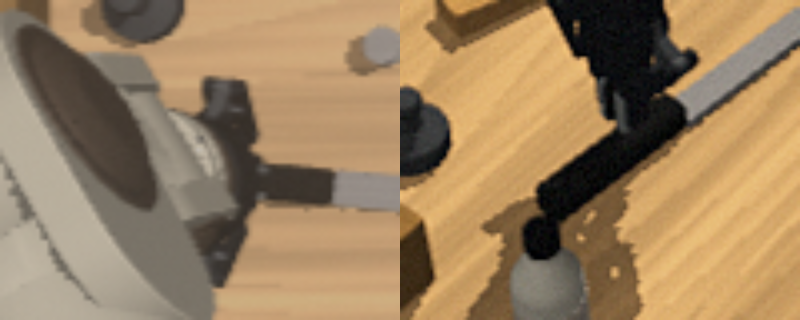

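Picture c2: the gripper stands over the handle, with a finger beside it at about (620,115) in the side crop. The opening reads too small for a gripped 24 mm handle, so I'll close further and see what it reports.

{"fn": "send_rows", "kwargs": {"linear": [[0,0,0],[0,0,0]], "twist": [[0,0,0],[0,0,0]], "gripper": [20,20], "grip_force": 100}}

```text
time: 3.82
ee_pos: [0.459, 0.2918, 0.0204]
tcp_rot: [-180.0, 0.0, 83.8]
wrist_force: [0.7, -0.0, 0.7]
opening: 0.0174
grasp_force: 0.0
```

```bash
python3 - <<'E'
from h import *
o=bot.get_obs(); print(o['opening'],o['grasp_force'],o['wrist_force'],o['torque'],o['ee_pos'])
for n in('top','side'):
    for z in(.007,.035,.08): print(n,z,proj(n,(.459,.292,z)))
    c=get_calibration(n)
# handle axis in side view now: triangulate handle end / junction
E
```

```text
0.01739331632200382 0.0 [ 0.67067086 -0.04432399  0.68594134] [-0.01075561 -0.01138443  0.00853921] [0.45896121 0.29181033 0.02038325]
top 0.007 [155.43718894 224.57189271]
top 0.035 [152.85420008 224.62180483]
top 0.08 [148.41480402 224.70758904]
side 0.007 [207.09823276 294.56415733]
side 0.035 [206.42845075 286.11945195]
side 0.08 [205.30692415 271.97908747]
```

```bash
python3 - <<'E'
from h import *
t=shot('top','t2')[:,:,::-1]; s=shot('side','s2')[:,:,::-1]
def g(x): return np.clip(255*(x/255.)**.5,0,255).astype(np.uint8)
cv2.imwrite('pics/c3.png',np.hstack([cv2.resize(g(t[195:250,130:185]),(400,400),interpolation=cv2.INTER_CUBIC),cv2.resize(g(s[255:315,175:235]),(400,400),interpolation=cv2.INTER_CUBIC)]))
E
```

```text
(no output)
```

View pics/c3.png

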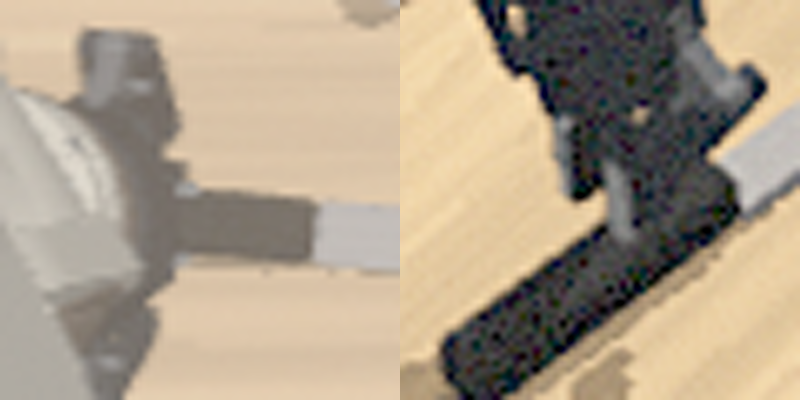

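c3 shows the pads on either side of the handle, top crop (190,185) and (185,262). I'll close fully and test with a small lift.

{"fn": "send_rows", "kwargs": {"linear": [[0,0,0],[0,0,0],[0,0,0],[0,0,0],[0,0,-0.01],[0,0,-0.01],[0,0,0]], "twist": [[0,0,0],[0,0,0],[0,0,0],[0,0,0],[0,0,0],[0,0,0],[0,0,0]], "gripper": [0,0,0,0,0,0,0], "grip_force": 100}}

```text
time: 4.8
ee_pos: [0.4597, 0.2923, 0.0419]
tcp_rot: [179.9, -0.1, 83.8]
wrist_force: [-0.6, -0.1, -0.3]
opening: -0.0001
grasp_force: 0.0
```

```bash
python3 - <<'E'
from h import *
t=shot('top','t3')[:,:,::-1]; s=shot('side','s3')[:,:,::-1]
def g(x): return np.clip(255*(x/255.)**.5,0,255).astype(np.uint8)
cv2.imwrite('pics/c4.png',np.hstack([cv2.resize(g(t[195:250,130:185]),(400,400),interpolation=cv2.INTER_CUBIC),cv2.resize(g(s[255:315,175:235]),(400,400),interpolation=cv2.INTER_CUBIC)]))
o=bot.get_obs(); print(o['opening'],o['grasp_force'],o['wrist_force'],o['torque'],o['ee_pos'])
a=cv2.cvtColor(t,cv2.COLOR_BGR2HSV).astype(int); m=(a[...,1]<50)&(a[...,2]>95)
ys,xs=np.where(m[215:245,172:250]); print('blade tip col',xs.max()+172, 'left',xs.min()+172, m[215:245,172:250].sum())
E
```

```text
-1.6839692489330692e-05 0.0 [ 0.36007803 -0.06097646 -0.68888354] [0.05396897 0.01196355 0.03277447] [0.45913127 0.29191869 0.0406275 ]
blade tip col 239 left 173 567
```

View pics/c4.png

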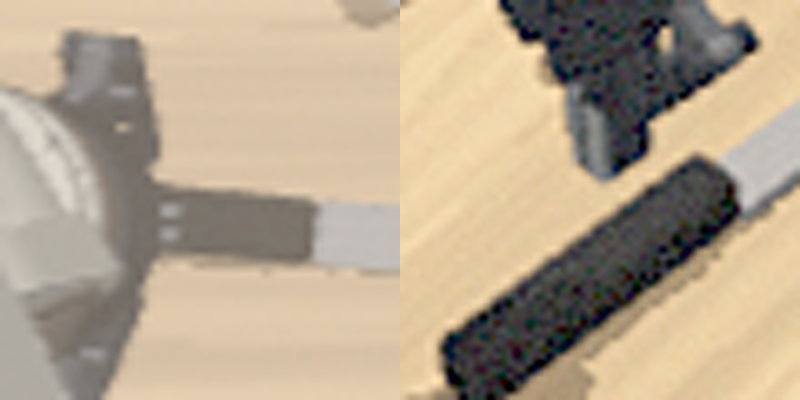

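```bash
python3 - <<'E'
from h import *
s=cv2.imread('pics/side0.png'); a=cv2.cvtColor(s,cv2.COLOR_BGR2HSV).astype(int)
k=np.zeros(a.shape[:2],np.uint8); k[270:320,175:232]=(a[270:320,175:232,2]<60)
n,l,st,c=cv2.connectedComponentsWithStats(k); i=1+np.argmax(st[1:,4]); m=(l==i)
cn=max(cv2.findContours(m.astype(np.uint8),0,2)[0],key=cv2.contourArea); print('handle hull side',cv2.approxPolyDP(cv2.convexHull(cn),1.5,True)[:,0].tolist())
for x,y in((.4542,.363),(.4781,.3609),(.465,.2402),(.4412,.2425)): print([proj('side',(x,y,z)).round(1).tolist() for z in(0,.024)])
E
```

```text
handle hull side [[230, 284], [187, 319], [177, 319], [181, 306], [216, 280], [221, 279]]
[[187.2, 317.6], [186.4, 310.4]]
[[179.9, 311.7], [179.0, 304.5]]
[[220.0, 281.9], [219.6, 274.8]]
[[227.2, 287.2], [226.9, 280.0]]
```

c4 shows the shut fingertips clearly above the handle: tip at side crop (605,175), handle top at about (600,235). Both views put the tips about 20 mm higher than the reported pose implies. I'll go lower in small steps and watch the wrist force.

{"fn": "send_rows", "kwargs": {"linear": [[0,0,0],[0,0,0],[0,0,0.01],[0,0,0.01],[0,0,0.01],[0,0,0.006],[0,0,0.004],[0,0,0]], "twist": [[0,0,0],[0,0,0],[0,0,0],[0,0,0],[0,0,0],[0,0,0],[0,0,0],[0,0,0]], "gripper": [60,60,60,60,60,60,60,60]}}

```text
time: 5.9
ee_pos: [0.4589, 0.2918, 0.0002]
tcp_rot: [-180.0, 0.0, 83.8]
wrist_force: [-0.8, 0.2, 0.6]
opening: 0.0514
grasp_force: 0.0
```

{"fn": "send_rows", "kwargs": {"linear": [[0,0,0],[0,0,0],[0,0,0],[0,0,0]], "twist": [[0,0,0],[0,0,0],[0,0,0],[0,0,0]], "gripper": [10,10,10,10], "grip_force": 60}}

```text
time: 6.4
ee_pos: [0.4594, 0.292, 0.0011]
tcp_rot: [179.9, -0.0, 83.8]
wrist_force: [-1.2, -0.8, 6.5]
opening: 0.0215
grasp_force: 59.0
```

{"fn": "send_rows", "kwargs": {"linear": [[0,0,0],[0,0,0],[0,0,0.003],[0,0,0.003],[0,0,0]], "twist": [[0,0,0],[0,0,0],[0,0,0],[0,0,0],[0,0,0]], "gripper": [40,40,40,40,40]}}

```text
time: 7.02
ee_pos: [0.4587, 0.2917, -0.0061]
tcp_rot: [-180.0, 0.0, 83.8]
wrist_force: [-0.0, -0.3, -0.1]
opening: 0.0344
grasp_force: 0.0
```

```bash
python3 - <<'E'
from h import *
o=bot.get_obs(); print(o['opening'],o['grasp_force'],o['wrist_force'],o['torque'],o['ee_pos'])
E
```

```text
0.03436869151672487 0.0 [-0.03574582 -0.2715654  -0.11740963] [0.00145565 0.05016028 0.01610546] [ 0.45868475  0.2916603  -0.00612441]
```

{"fn": "send_rows", "kwargs": {"linear": [[0,0,0],[0,0,0],[0,0,0],[0,0,0]], "twist": [[0,0,0],[0,0,0],[0,0,0],[0,0,0]], "gripper": [10,10,10,10], "grip_force": 60}}

```text
time: 7.52
ee_pos: [0.4591, 0.2918, -0.0055]
tcp_rot: [180.0, -0.0, 83.8]
wrist_force: [-0.2, -0.8, 2.5]
opening: 0.0225
grasp_force: 60.3
```

{"fn": "send_rows", "kwargs": {"linear": [[0,0,0],[0,0,-0.02],[0,0,-0.03],[0,0,-0.03],[0,0,-0.02],[0,0,0],[0,0,0]], "twist": [[0,0,0],[0,0,0],[0,0,0],[0,0,0],[0,0,0],[0,0,0],[0,0,0]], "gripper": [10,10,10,10,10,10,10], "grip_force": 115}}

```text
time: 8.4
ee_pos: [0.4584, 0.2915, 0.0928]
tcp_rot: [-179.9, 0.1, 83.8]
wrist_force: [-0.4, 0.5, -4.0]
opening: 0.0205
grasp_force: 113.3
```

```bash
cat >> h.py <<'E'
def bluemask(n,im,roi):
    a=cv2.cvtColor(im,cv2.COLOR_RGB2HSV).astype(int); x0,x1,y0,y1=roi
    k=np.zeros(a.shape[:2],np.uint8); k[y0:y1,x0:x1]=((a[...,1]<50)&(a[...,2]>85))[y0:y1,x0:x1]
    n_,l,st,c=cv2.connectedComponentsWithStats(k); i=1+np.argmax(st[1:,4]); return (l==i).astype(np.uint8)
def tri(u1,u2):
    o1,d1=ray('top',*u1); o2,d2=ray('side',*u2); A=np.stack([d1,-d2],1); s=np.linalg.lstsq(A,o2-o1,rcond=None)[0]
    a,b=o1+d1*s[0],o2+d2*s[1]; return (a+b)/2, np.linalg.norm(a-b)
E
python3 - <<'E'
from h import *
o=bot.get_obs(); print(o['opening'],o['grasp_force'],o['wrist_force'],o['torque'],o['ee_pos'])
t=shot('top','t4'); s=shot('side','s4')
for n,im,roi in(('top',t,(165,260,210,245)),('side',s,(205,310,200,290))):
    m=bluemask(n,im,roi); c=max(cv2.findContours(m,0,2)[0],key=cv2.contourArea); r=cv2.minAreaRect(c); print(n,m.sum(),r,cv2.boxPoints(r).round(1).tolist())
# initial side blade
m=bluemask('side',cv2.imread('pics/side0.png')[:,:,::-1].copy(),(205,310,235,295)); c=max(cv2.findContours(m,0,2)[0],key=cv2.contourArea); r=cv2.minAreaRect(c); print('init',m.sum(),cv2.boxPoints(r).round(1).tolist())
for x,y in((.4413,.2454),(.4645,.2432),(.4458,.0646),(.4227,.067)): print(proj('side',(x,y,.008)).round(1))
E
```

```text
0.020486900078963196 113.3417558670044 [-0.36074219  0.5144404  -3.98975349] [ 0.20207144  0.00146246 -0.00462386] [0.45841489 0.29153848 0.09281781]
top 681 ((200.97950744628906, 230.2254180908203), (72.4285888671875, 9.506253242492676), 5.194429397583008) [[164.5, 231.6999969482422], [165.3000030517578, 222.1999969482422], [237.5, 228.8000030517578], [236.60000610351562, 238.1999969482422]]
side 504 ((249.65113830566406, 234.25857543945312), (9.06195068359375, 64.0699234008789), 56.003543853759766) [[220.60000610351562, 248.39999389648438], [273.70001220703125, 212.60000610351562], [278.70001220703125, 220.10000610351562], [225.60000610351562, 255.89999389648438]]
init 490 [[221.6999969482422, 279.1000061035156], [272.5, 241.89999389648438], [277.5, 248.6999969482422], [226.6999969482422, 286.0]]
[226.3 285.5]
[219.2 280.4]
[270.4 242.3]
[277.3 246.6]
```

```bash
python3 - <<'E'
from h import *
a=tri((237.05,233.5),(276.2,216.4)); b=tri((164.9,226.95),(223.1,252.15)); print(a,b); d=a[0]-b[0]; print(np.linalg.norm(d),'slope',np.degrees(np.arcsin(d[2]/np.linalg.norm(d))),'yaw',np.degrees(np.arctan2(d[1],d[0])))
for u,v in(((202.9+34.1,233.5),(275,245.3)),):
    pass
a0=tri((238.7,232.3),(275,245.3)); b0=tri((172.9,226.5),(224.2,282.5)); print('init',a0,b0)
E
```

```text
(array([0.43236683, 0.06526644, 0.10105231]), np.float64(0.00232594987615049)) (array([0.4511816 , 0.24287539, 0.10679377]), np.float64(0.0038597100178565415))
0.1786949836184714 slope -1.8412281256261098 yaw -96.04700327073233
init (array([0.4328059 , 0.06509952, 0.00556227]), np.float64(0.0030408379659148275)) (array([0.45162674, 0.2429497 , 0.00953086]), np.float64(0.0032400872716731605))
```

```bash
cat >> h.py <<'E'
E0=np.array([.578,-.1494,0]); U=np.array([.9967,.0811,0]); O=np.array([-.0811,.9967,0])
def mp(a,o,z): return E0+a*U+o*O+np.array([0,0,z])
def mf(p): d=np.array(p)-E0; return np.array([d@U,d@O,p[2]])
def eul(yaw,phi): return (R.from_euler('xyz',[180,0,yaw],degrees=True)*R.from_rotvec([0,phi,0],degrees=True)).as_euler('xyz',degrees=True)
E
python3 - <<'E'
from h import *
s=cv2.imread('pics/side0.png'); a=cv2.cvtColor(s,cv2.COLOR_BGR2HSV).astype(int)
for y in range(168,186): print(y,[f"{a[y,x,1]}/{a[y,x,2]}" for x in range(230,256,2)])
for z in(.036,.044,.052):
  print(z,[proj('side',onz('top',296.8,144.9,z)+np.array([dx,dx*.0816,0])).round(1).tolist() for dx in(-.03,0,.03)])
plan([((.62,.17,.13),eul(90,5),8),(mp(.090,.2528,.13),eul(94.65,11),4)])
E
```

```text
168 ['196/69', '199/68', '190/75', '198/80', '203/83', '187/90', '183/81', '208/76', '196/69', '167/75', '200/69', '181/83', '226/79']
169 ['202/62', '242/60', '190/63', '195/76', '183/78', '200/79', '184/79', '194/84', '181/79', '194/67', '173/68', '192/73', '176/81']
170 ['204/65', '216/59', '34/82', '133/48', '208/49', '216/78', '196/87', '184/83', '209/78', '193/78', '184/75', '176/71', '190/75']
171 ['197/62', '108/71', '13/97', '32/80', '40/63', '249/40', '223/64', '200/88', '184/86', '203/79', '190/79', '196/73', '202/72']
172 ['212/66', '59/82', '15/100', '18/100', '36/92', '27/66', '207/37', '242/57', '198/85', '189/85', '177/82', '193/78', '193/78']
173 ['185/69', '66/70', '26/88', '16/93', '26/100', '12/87', '7/73', '103/42', '255/39', '192/77', '218/75', '210/80', '205/77']
174 ['192/57', '149/41', '46/61', '11/90', '13/96', '24/97', '13/95', '23/79', '83/46', '228/38', '174/76', '209/84', '198/76']
175 ['152/89', '205/36', '133/44', '66/50', '17/73', '25/91', '13/96', '16/98', '27/84', '24/65', '242/39', '181/62', '171/82']
176 ['134/95', '183/32', '212/36', '211/35', '9
[... 1378 characters left out ...]
.0], [233.2, 169.9]]
0.052 [[250.7, 174.3], [241.9, 171.1], [233.4, 167.9]]
[[-0.0129, 0.0217, -0.0047], [-0.0132, 0.0215, -0.0048], [-0.0134, 0.0214, -0.005], [-0.0136, 0.0212, -0.0051], [-0.0139, 0.021, -0.0053], [-0.0141, 0.0208, -0.0054], [-0.0143, 0.0206, -0.0056], [-0.0145, 0.0204, -0.0058]]
[[0.002, 0.063, -0.078], [0.002, 0.063, -0.078], [0.002, 0.063, -0.078], [0.002, 0.063, -0.078], [0.002, 0.063, -0.078], [0.002, 0.063, -0.078], [0.002, 0.063, -0.078], [0.002, 0.063, -0.078]]
[[-0.015, 0.0068, -0.0013], [-0.0151, 0.0065, -0.0017], [-0.0151, 0.0062, -0.0021], [-0.0152, 0.0059, -0.0026]]
[[0.016, 0.151, -0.114], [0.016, 0.151, -0.114], [0.016, 0.151, -0.114], [0.016, 0.151, -0.114]]
```

{"fn": "send_rows", "kwargs": {"linear": [[-0.0129,0.0217,-0.0047],[-0.0132,0.0215,-0.0048],[-0.0134,0.0214,-0.005],[-0.0136,0.0212,-0.0051],[-0.0139,0.021,-0.0053],[-0.0141,0.0208,-0.0054],[-0.0143,0.0206,-0.0056],[-0.0145,0.0204,-0.0058]], "twist": [[0.002,0.063,-0.078],[0.002,0.063,-0.078],[0.002,0.063,-0.078],[0.002,0.063,-0.078],[0.002,0.063,-0.078],[0.002,0.063,-0.078],[0.002,0.063,-0.078],[0.002,0.063,-0.078]], "gripper": [10,10,10,10,10,10,10,10]}}

```text
time: 9.5
ee_pos: [0.6208, 0.1696, 0.1305]
tcp_rot: [180.0, -5.0, 90.1]
wrist_force: [0.4, 0.1, -4.2]
opening: 0.0209
grasp_force: 113.4
```

{"fn": "send_rows", "kwargs": {"linear": [[-0.015,0.0068,-0.0013],[-0.0151,0.0065,-0.0017],[-0.0151,0.0062,-0.0021],[-0.0152,0.0059,-0.0026],[0,0,0],[0,0,0]], "twist": [[0.016,0.151,-0.114],[0.016,0.151,-0.114],[0.016,0.151,-0.114],[0.016,0.151,-0.114],[0,0,0],[0,0,0]], "gripper": [10,10,10,10,10,10]}}

```text
time: 10.25
ee_pos: [0.6474, 0.1103, 0.1309]
tcp_rot: [180.0, -11.1, 94.6]
wrist_force: [-0.4, 0.1, -4.0]
opening: 0.0207
grasp_force: 113.5
```

```bash
python3 - <<'E'
from h import *
o=bot.get_obs(); print(o['grasp_force'],o['wrist_force'],o['ee_pos'],o['tcp_rot'],mf(o['ee_pos']),o['q'])
t=shot('top','t5'); s=shot('side','s5')
# predicted tip
r=R.from_euler('xyz',o['tcp_rot'],degrees=True); tip=o['ee_pos']+r.apply([-.228,0,-.008]); j=o['ee_pos']+r.apply([-.05,0,-.0135]); print('pred tip',tip,mf(tip),proj('top',tip),proj('side',tip),proj('top',j),proj('side',j))
cv2.imwrite('pics/c5.png',np.hstack([cv2.resize(t[105:205,205:345],(400,300)),cv2.resize(s[110:230,190:350],(400,300))])[:,:,::-1])
E
```

```text
113.52033019065857 [-0.44956423  0.08364414 -4.04836971] [0.64741771 0.11034884 0.13085658] [179.96347422 -11.05967702  94.61591147] [0.09025426 0.25326189 0.13085658] [ 4.58016688 18.61497476 16.31931986 87.67411481 11.05969578 89.97071838]
pred tip [ 0.66554383 -0.11422104  0.09497046] [0.09010795 0.02796307 0.09497046] [306.91700542 139.98616578] [245.33709005 154.9482327 ] [237.90558735 143.86411973] [208.4695706  172.32121459]
```

View pics/c5.png

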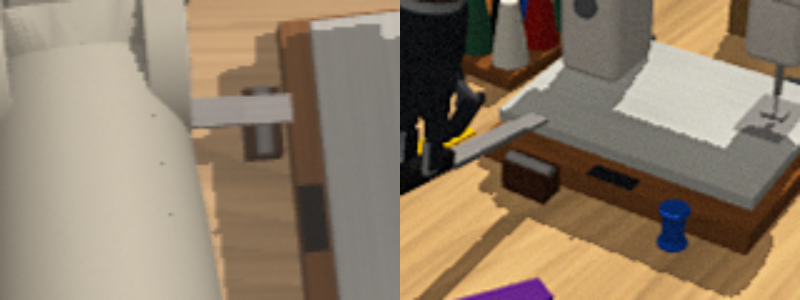

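```bash
python3 - <<'E'
from h import *
for n,roi in(('top',(268,312,132,150)),('side',(208,255,150,190))):
    im=cv2.imread('pics/%s5.png'%n[0])[:,:,::-1].copy(); m=bluemask(n,im,roi); c=max(cv2.findContours(m,0,2)[0],key=cv2.contourArea); r=cv2.minAreaRect(c); print(n,m.sum(),cv2.boxPoints(r).round(1).tolist())
print(tri((306.9,140.7),(248.8,158.4)),mf(tri((306.9,140.7),(248.8,158.4))[0]))
E
```

```text
top 440 [[268.0, 132.0], [306.0, 132.0], [306.0, 149.0], [268.0, 149.0]]
side 449 [[207.5, 156.10000610351562], [252.89999389648438, 145.3000030517578], [257.3999938964844, 164.1999969482422], [212.0, 175.0]]
(array([ 0.66205853, -0.11825741,  0.08307669]), np.float64(0.009543214538015292)) [0.0863068  0.02422267 0.08307669]
```

{"fn": "send_rows", "kwargs": {"linear": [[-0.0021,0,0.0108],[-0.0021,0,0.0108],[-0.0021,0,0.0108],[-0.0021,0,0.0108],[0,0,0],[0,0,0]], "twist": [[0,0,0],[0,0,0],[0,0,0],[0,0,0],[0,0,0],[0,0,0]], "gripper": [10,10,10,10,10,10]}}

```text
time: 11.1
ee_pos: [0.6481, 0.1102, 0.088]
tcp_rot: [179.9, -11.1, 94.7]
wrist_force: [0.6, -0.7, -4.4]
opening: 0.0205
grasp_force: 113.5
```

```bash
python3 - <<'E'
from h import *
print(tri((306.9,140.7),(246.4,157.2)))
o=bot.get_obs(); print(o['wrist_force'],o['ee_pos'],o['tcp_rot'],mf(o['ee_pos']))
t=shot('top','t6'); s=shot('side','s6')
r=R.from_euler('xyz',o['tcp_rot'],degrees=True); 
for k in((-.228,-.012),(-.228,.012)):
  tip=o['ee_pos']+r.apply([k[0],k[1],-.0095]); print('pred tip top corner',tip.round(4),mf(tip).round(4),proj('top',tip),proj('side',tip))
cv2.imwrite('pics/c6.png',np.hstack([cv2.resize(t[125:165,270:320],(400,320),interpolation=cv2.INTER_CUBIC),cv2.resize(s[150:190,210:260],(400,320),interpolation=cv2.INTER_CUBIC)])[:,:,::-1])
E
```

```text
(array([ 0.66432524, -0.11575442,  0.08711064]), np.float64(0.0022664933184455356))
[ 0.56504797 -0.67197111 -4.43938228] [0.64806123 0.11018269 0.08799321] [179.85651087 -11.07554197  94.65462359] [0.09088218 0.2530441  0.08799321]
pred tip top corner [ 0.6544 -0.1156  0.0535] [0.0789 0.0275 0.0535] [305.6468191  147.32745441] [248.71931637 168.00028147]
pred tip top corner [ 0.6783 -0.1137  0.0535] [0.1029 0.0275 0.0535] [304.66523177 138.34317973] [241.89028061 165.49725411]
```

View pics/c6.png

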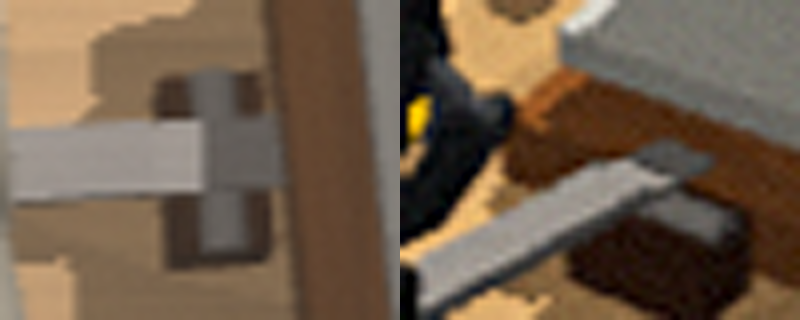

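c6: the bar is over the ridge with its toe between ridge and plinth. The toe's near corner is at top crop (282,188) and side crop (715,160). In the image it sits about 2 px lower than predicted.

```bash
python3 - <<'E'
from h import *
for a,b in(((305.3,148.5),(249.4,170)),((304.6,140.3),(244.5,167.3)),((300,157),(252,178.5)),((296.8,144.9),(242,173.3))):
    p,e=tri(a,b); print(p.round(4),mf(p).round(4),round(e,4))
print(proj('side',mp(0,.025,.03)),proj('side',mp(.16,.025,.03)),proj('top',mp(.16,.025,.03)), proj('side',mp(.17,0,.0588)),proj('top',mp(.17,0,.0588)))
E
```

```text
[ 0.6521 -0.1155  0.0474] [0.0766 0.0278 0.0474] 0.0005
[ 0.6722 -0.115   0.0492] [0.0967 0.0266 0.0492] 0.0041
[ 0.6323 -0.1024  0.0328] [0.0579 0.0424 0.0328] 0.0001
[ 0.6629 -0.0939  0.043 ] [0.0891 0.0484 0.043 ] 0.0008
[272.08064721 182.66684116] [226.70961982 165.88162615] [302.26953306 119.21584186] [228.4697994  153.13188636] [312.53591614 111.79421564]
```

{"fn": "send_rows", "kwargs": {"linear": [[-0.0006,0,0.0029],[-0.006,0,0],[-0.006,0,0],[-0.006,0,0],[-0.005,0,0],[0,0,0]], "twist": [[0,0,0],[0,0,0],[0,0,0],[0,0,0],[0,0,0],[0,0,0]], "gripper": [10,10,10,10,10,10]}}

```text
time: 11.95
ee_pos: [0.6498, 0.0872, 0.0802]
tcp_rot: [179.9, -11.1, 94.6]
wrist_force: [-0.3, 0.7, -5.1]
opening: 0.0208
grasp_force: 113.5
```

{"fn": "send_rows", "kwargs": {"linear": [[-0.004,0,0],[-0.004,0,0],[0,0,0]], "twist": [[0,0,0],[0,0,0],[0,0,0]], "gripper": [10,10,10]}}

```text
time: 12.32
ee_pos: [0.6504, 0.0796, 0.0787]
tcp_rot: [179.9, -11.1, 94.6]
wrist_force: [-0.5, -0.0, -4.9]
opening: 0.0206
grasp_force: 113.5
```

{"fn": "send_rows", "kwargs": {"linear": [[-0.004,0,0],[-0.004,0,0],[0,0,0]], "twist": [[0,0,0],[0,0,0],[0,0,0]], "gripper": [10,10,10]}}

```text
time: 12.7
ee_pos: [0.651, 0.0717, 0.0771]
tcp_rot: [179.9, -11.1, 94.6]
wrist_force: [-0.1, -0.7, -4.5]
opening: 0.0204
grasp_force: 113.5
```

```bash
python3 - <<'E'
from h import *
print(bot.get_obs()['wrist_force'])
s=shot('side','s7'); s0=cv2.imread('pics/side0.png')[:,:,::-1].copy()
for im in(s0,s):
  a=cv2.cvtColor(im,cv2.COLOR_RGB2HSV).astype(int)
  for c in(255,285):
    y0=int(proj('side',mp(.0,0,.0588))[1]+ (c-272)*.37)-6
    # average along edge direction over 9 columns
    prof=[]
    for dy in range(0,36):
        prof.append(np.mean([im[int(round(y0+dy+(k*.37))),c+k] for k in range(-4,5)],0).round().astype(int).tolist())
    print(c,y0,prof)
E
```

```text
[-0.1451471  -0.68765695 -4.49557133]
255 158 [[116, 114, 107], [114, 113, 104], [113, 111, 103], [118, 116, 110], [112, 109, 102], [100, 98, 92], [99, 97, 92], [100, 99, 93], [99, 95, 89], [86, 64, 46], [78, 43, 18], [79, 43, 17], [76, 43, 18], [74, 42, 20], [74, 42, 19], [77, 43, 19], [80, 44, 19], [80, 45, 18], [67, 36, 16], [57, 33, 18], [56, 35, 20], [56, 33, 17], [53, 31, 16], [52, 29, 14], [52, 27, 12], [51, 26, 12], [61, 37, 20], [87, 65, 39], [88, 63, 40], [90, 66, 39], [105, 77, 49], [116, 87, 55], [121, 92, 59], [117, 88, 54], [121, 92, 56], [122, 93, 58]]
285 169 [[112, 110, 102], [113, 112, 105], [114, 112, 104], [115, 113, 105], [104, 102, 94], [96, 96, 89], [96, 94, 87], [97, 96, 91], [95, 90, 83], [83, 55, 39], [78, 41, 14], [83, 45, 18], [66, 38, 18], [42, 25, 15], [43, 28, 15], [52, 32, 17], [54, 32, 14], [59, 35, 16], [70, 39, 17], [68, 38, 18], [66, 37, 15], [65, 37, 14], [67, 39, 19], [65, 37, 16], [64, 36, 13], [63, 34, 14], [67, 40, 18], [115, 83, 50], [133, 101, 63], [133, 101, 64], [129, 98, 61], [129, 99, 62], [128, 96, 61], [128, 96, 61], [125, 95, 58], [12
[... 401 characters left out ...]
, 9], [66, 41, 24], [90, 64, 37], [96, 71, 45], [97, 71, 44], [109, 81, 50], [122, 92, 57], [126, 95, 59], [125, 95, 59], [127, 96, 60], [128, 97, 60]]
285 169 [[120, 118, 109], [119, 118, 111], [119, 117, 109], [120, 119, 111], [110, 109, 102], [102, 99, 92], [102, 99, 93], [104, 104, 98], [102, 96, 87], [85, 58, 39], [82, 44, 16], [87, 49, 20], [70, 42, 20], [46, 30, 17], [43, 26, 13], [55, 32, 17], [57, 34, 17], [64, 37, 17], [75, 43, 18], [72, 41, 17], [69, 38, 17], [69, 40, 17], [70, 39, 17], [71, 40, 18], [69, 40, 18], [66, 37, 15], [72, 40, 17], [121, 88, 54], [142, 109, 69], [139, 106, 66], [137, 104, 64], [136, 103, 64], [135, 103, 64], [134, 101, 64], [133, 101, 63], [132, 99, 62]]
```

```bash
cat >> h.py <<'E'
def tilt(im):
    """edge height from side picture, relative to plinth foot line (out .025,z 0)"""
    im=cv2.GaussianBlur(im,(1,1),0).astype(float); out=[]
    p0,p1=proj('side',mp(-.15,.0,.0428)),proj('side',mp(.15,.0,.0428)); f0,f1=proj('side',mp(-.15,.025,0)),proj('side',mp(.15,.025,0))
    E_=[];F_=[]
    for c in list(range(284,291))+list(range(316,326)):
        y=p0[1]+(p1[1]-p0[1])*(c-p0[0])/(p1[0]-p0[0]); yf=f0[1]+(f1[1]-f0[1])*(c-f0[0])/(f1[0]-f0[0])
        ys=np.arange(int(y)-6,int(y)+5); q=im[ys,c,2]/(im[ys,c,0]+1)
        i=np.where((q[:-1]>.55)&(q[1:]<=.55))[0]
        if len(i): i=i[0]; E_.append(ys[i]+(q[i]-.55)/(q[i]-q[i+1])-y)
        ys=np.arange(int(yf)-5,int(yf)+6); q=im[ys,c,0]; th=(q[:3].mean()+q[-3:].mean())/2
        i=np.where((q[:-1]<th)&(q[1:]>=th))[0]
        if len(i): i=i[0]; F_.append(ys[i]+(th-q[i])/(q[i+1]-q[i])-yf)
    k=(proj('side',mp(0,0,.0428))-proj('side',mp(0,0,.0528)))[1]*1.0
    # vertical px per 10 mm at fixed column
    de,df=np.median(E_),np.median(F_); z=.0428-(de-df)/k*.01
    return dict(de=round(de,2),df=round(df,2),px_per_10mm=round(k,2),z_edge=round(z,4),tilt=round((z-.05)/.24,4),n=(len(E_),len(F_)),sd=(round(np.std(E_),2),round(np.std(F_),2)))
E
python3 - <<'E'
from h import *
for f in('side0','s3','s5','s7'): print(f,tilt(cv2.imread(f'pics/{f}.png')[:,:,::-1].copy()))
E
```

```text
side0 {'de': np.float64(-0.11), 'df': np.float64(-0.32), 'px_per_10mm': np.float64(2.84), 'z_edge': np.float64(0.0421), 'tilt': np.float64(-0.0331), 'n': (17, 17), 'sd': (np.float64(0.12), np.float64(0.17))}
s3 {'de': np.float64(-0.12), 'df': np.float64(-0.31), 'px_per_10mm': np.float64(2.84), 'z_edge': np.float64(0.0421), 'tilt': np.float64(-0.0329), 'n': (17, 17), 'sd': (np.float64(0.11), np.float64(0.2))}
s5 {'de': np.float64(-0.13), 'df': np.float64(-0.32), 'px_per_10mm': np.float64(2.84), 'z_edge': np.float64(0.0421), 'tilt': np.float64(-0.0328), 'n': (17, 17), 'sd': (np.float64(0.12), np.float64(0.2))}
s7 {'de': np.float64(-0.11), 'df': np.float64(-0.33), 'px_per_10mm': np.float64(2.84), 'z_edge': np.float64(0.042), 'tilt': np.float64(-0.0332), 'n': (17, 17), 'sd': (np.float64(0.12), np.float64(0.18))}
```

{"fn": "send_rows", "kwargs": {"linear": [[-0.0003,0,0.0015],[0,0,0],[0,0,0]], "twist": [[0,0,0],[0,0,0],[0,0,0]], "gripper": [10,10,10]}}

```text
time: 13.12
ee_pos: [0.651, 0.0721, 0.0757]
tcp_rot: [179.9, -11.1, 94.7]
wrist_force: [-0.5, 0.3, -3.7]
opening: 0.0204
grasp_force: 113.5
```

{"fn": "send_rows", "kwargs": {"linear": [[-0.0003,0,0.0015],[0,0,0],[0,0,0]], "twist": [[0,0,0],[0,0,0],[0,0,0]], "gripper": [10,10,10]}}

```text
time: 13.5
ee_pos: [0.651, 0.072, 0.0742]
tcp_rot: [179.9, -11.1, 94.7]
wrist_force: [-0.2, 0.3, -4.2]
opening: 0.0208
grasp_force: 113.5
```

{"fn": "send_rows", "kwargs": {"linear": [[0,0,0.0029],[0,0,0.0029],[0,0,0],[0,0,0]], "twist": [[0,-0.1,0],[0,-0.1,0],[0,0,0],[0,0,0]], "gripper": [10,10,10,10]}}

```text
time: 14.0
ee_pos: [0.6509, 0.0732, 0.0685]
tcp_rot: [179.9, -9.1, 94.7]
wrist_force: [0.1, 0.2, -3.7]
opening: 0.0205
grasp_force: 113.5
```

{"fn": "send_rows", "kwargs": {"linear": [[-0.0003,0,0.0015],[0,0,0],[0,0,0]], "twist": [[0,0,0],[0,0,0],[0,0,0]], "gripper": [10,10,10]}}

```text
time: 14.38
ee_pos: [0.651, 0.0729, 0.067]
tcp_rot: [179.9, -9.1, 94.6]
wrist_force: [-0.3, -0.8, -3.7]
opening: 0.0204
grasp_force: 113.6
```

{"fn": "send_rows", "kwargs": {"linear": [[-0.0003,0,0.0015],[0,0,0],[0,0,0]], "twist": [[0,0,0],[0,0,0],[0,0,0]], "gripper": [10,10,10]}}

```text
time: 14.75
ee_pos: [0.651, 0.0729, 0.0655]
tcp_rot: [179.9, -9.1, 94.6]
wrist_force: [0.4, -0.6, -2.4]
opening: 0.0205
grasp_force: 113.7
```

{"fn": "send_rows", "kwargs": {"linear": [[-0.0002,0,0.001],[0,0,0],[0,0,0.0029],[0,0,0.0029],[0,0,0],[0,0,0]], "twist": [[0,0,0],[0,0,0],[0,-0.1,0],[0,-0.1,0],[0,0,0],[0,0,0]], "gripper": [10,10,10,10,10,10]}}

```text
time: 15.5
ee_pos: [0.6508, 0.074, 0.0587]
tcp_rot: [179.9, -7.1, 94.7]
wrist_force: [-0.2, 0.5, -2.0]
opening: 0.0204
grasp_force: 113.8
```

```bash
cat > st.py <<'E'
from h import *
import sys
o=bot.get_obs(); print('F',o['wrist_force'].round(1),'M',o['torque'].round(2),'mf',mf(o['ee_pos']).round(4),o['tcp_rot'].round(1),'q',o['q'].round(0))
print(tilt(shot('side',sys.argv[1])))
E
python3 st.py p1
```

```text
F [-0.2  0.5 -2. ] M [-0.26  0.04 -0.08] mf [0.0907 0.2167 0.0587] [179.9  -7.1  94.7] q [ 3. 19.  9. 80.  7. 89.]
{'de': np.float64(-0.12), 'df': np.float64(-0.32), 'px_per_10mm': np.float64(2.84), 'z_edge': np.float64(0.0421), 'tilt': np.float64(-0.0329), 'n': (17, 17), 'sd': (np.float64(0.11), np.float64(0.18))}
```

{"fn": "send_rows", "kwargs": {"linear": [[0,0,0.0029],[0,0,0.0029],[0,0,0.0029],[0,0,0],[0,0,0]], "twist": [[0,-0.1,0],[0,-0.1,0],[0,-0.1,0],[0,0,0],[0,0,0]], "gripper": [10,10,10,10,10]}}

```text
time: 16.18
ee_pos: [0.6515, 0.0739, 0.0516]
tcp_rot: [179.8, -4.0, 94.6]
wrist_force: [-1.1, -5.8, 7.3]
opening: 0.0204
grasp_force: 115.2
```

```bash
python3 st.py p2
```

```text
F [-1.1 -5.8  7.3] M [-1.06  0.5  -0.03] mf [0.0914 0.2166 0.0516] [179.8  -4.   94.6] q [ 5. 19.  9. 79.  4. 90.]
{'de': np.float64(-0.27), 'df': np.float64(-0.32), 'px_per_10mm': np.float64(2.84), 'z_edge': np.float64(0.0426), 'tilt': np.float64(-0.0307), 'n': (17, 17), 'sd': (np.float64(0.1), np.float64(0.17))}
```

{"fn": "send_rows", "kwargs": {"linear": [[-0.0003,0,0.0029],[-0.0003,0,0.0029],[-0.0003,0,0.0029],[0,0,0],[0,0,0]], "twist": [[0,-0.1,0],[0,-0.1,0],[0,-0.1,0],[0,0,0],[0,0,0]], "gripper": [10,10,10,10,10]}}

```text
time: 16.85
ee_pos: [0.6515, 0.0741, 0.0431]
tcp_rot: [179.7, -1.0, 94.6]
wrist_force: [-2.6, -3.9, 9.6]
opening: 0.0201
grasp_force: 115.3
```

```bash
python3 st.py p3
```

```text
F [-2.6 -3.9  9.6] M [-0.57  0.6  -0.06] mf [0.0914 0.2168 0.0431] [179.7  -1.   94.6] q [ 6. 19.  8. 78.  1. 91.]
{'de': np.float64(-1.08), 'df': np.float64(-0.31), 'px_per_10mm': np.float64(2.84), 'z_edge': np.float64(0.0455), 'tilt': np.float64(-0.0187), 'n': (17, 17), 'sd': (np.float64(0.11), np.float64(0.19))}
```

{"fn": "send_rows", "kwargs": {"linear": [[-0.0003,0,0.0029],[-0.0003,0,0.0029],[-0.0003,0,0.0029],[-0.0003,0,0.0029],[0,0,0],[0,0,0]], "twist": [[0,-0.1,0],[0,-0.1,0],[0,-0.1,0],[0,-0.1,0],[0,0,0],[0,0,0]], "gripper": [10,10,10,10,10,10]}}

```text
time: 17.65
ee_pos: [0.6517, 0.0733, 0.0318]
tcp_rot: [179.7, 2.9, 94.6]
wrist_force: [-2.8, -0.7, 11.5]
opening: 0.0206
grasp_force: 115.5
```

```bash
python3 st.py p4
```

```text
F [-2.8 -0.7 11.5] M [-0.06  0.79 -0.19] mf [0.0915 0.216  0.0318] [179.7   2.9  94.6] q [ 8. 20.  7. 77. -3. 93.]
{'de': np.float64(-2.14), 'df': np.float64(-0.33), 'px_per_10mm': np.float64(2.84), 'z_edge': np.float64(0.0492), 'tilt': np.float64(-0.0034), 'n': (17, 17), 'sd': (np.float64(0.12), np.float64(0.18))}
```

{"fn": "send_rows", "kwargs": {"linear": [[-0.0001,0,0.001],[-0.0001,0,0.0009],[0,0,0],[0,0,0]], "twist": [[0,-0.035,0],[0,-0.035,0],[0,0,0],[0,0,0]], "gripper": [10,10,10,10]}}

```text
time: 18.2
ee_pos: [0.6518, 0.0731, 0.0301]
tcp_rot: [179.7, 3.6, 94.6]
wrist_force: [-3.7, -0.2, 12.9]
opening: 0.0202
grasp_force: 115.6
```

```bash
python3 st.py p5
```

```text
F [-3.7 -0.2 12.9] M [ 0.05  0.9  -0.2 ] mf [0.0916 0.2158 0.0301] [179.7   3.6  94.6] q [ 8. 20.  7. 77. -4. 93.]
{'de': np.float64(-2.33), 'df': np.float64(-0.34), 'px_per_10mm': np.float64(2.84), 'z_edge': np.float64(0.0498), 'tilt': np.float64(-0.0007), 'n': (17, 17), 'sd': (np.float64(0.14), np.float64(0.16))}
```

{"fn": "send_rows", "kwargs": {"linear": [[0.0002,0,-0.0029],[0.0002,0,-0.0029],[0.0002,0,-0.0029],[0.0002,0,-0.0029],[0.0002,0,-0.0029],[0.0002,0,-0.0029],[0.0002,0,-0.0029],[0,0,0]], "twist": [[0,0.1,0],[0,0.1,0],[0,0.1,0],[0,0.1,0],[0,0.1,0],[0,0.1,0],[0,0.1,0],[0,0,0]], "gripper": [10,10,10,10,10,10,10,10]}}

```text
time: 19.25
ee_pos: [0.651, 0.0739, 0.0483]
tcp_rot: [179.9, -3.4, 94.6]
wrist_force: [0.7, -0.8, -2.6]
opening: 0.0205
grasp_force: 113.7
```

```bash
python3 st.py p6
```

```text
F [ 0.7 -0.8 -2.6] M [-0.21 -0.05 -0.03] mf [0.0909 0.2167 0.0483] [179.9  -3.4  94.6] q [ 5. 19.  8. 79.  3. 90.]
{'de': np.float64(-2.29), 'df': np.float64(-0.3), 'px_per_10mm': np.float64(2.84), 'z_edge': np.float64(0.0498), 'tilt': np.float64(-0.0008), 'n': (17, 17), 'sd': (np.float64(0.11), np.float64(0.17))}
```

{"fn": "send_rows", "kwargs": {"linear": [[0,0,-0.003],[0.012,0,0],[0.016,0,0],[0.016,0,0],[0.016,0,0],[0.02,0,0],[0,0,-0.03],[0,0,-0.04]], "twist": [[0,0,0],[0,0,0],[0,0,0],[0,0,0],[0,0,0],[0,0,0],[0,0,0],[0,0,0]], "gripper": [10,10,10,10,10,10,10,10]}}

```text
time: 20.3
ee_pos: [0.6437, 0.1509, 0.1253]
tcp_rot: [-180.0, -3.4, 94.7]
wrist_force: [0.7, 0.1, -3.9]
opening: 0.0205
grasp_force: 113.5
```

```bash
python3 st.py p7; python3 - <<'E'
from h import *
plan([((.459,.292,.10),eul(83.8,-.5),8),((.459,.292,-.001),eul(83.8,-.5),6)])
E
```

```text
F [ 0.7  0.1 -3.9] M [ 0.11 -0.07 -0.01] mf [0.0899 0.294  0.1253] [-180.    -3.4   94.7] q [12. 19. 17. 87.  3. 97.]
{'de': np.float64(-2.34), 'df': np.float64(-0.29), 'px_per_10mm': np.float64(2.84), 'z_edge': np.float64(0.05), 'tilt': np.float64(0.0001), 'n': (17, 17), 'sd': (np.float64(0.15), np.float64(0.18))}
[[0.0192, -0.0219, 0.005], [0.0187, -0.0223, 0.0049], [0.0183, -0.0228, 0.0047], [0.0177, -0.0232, 0.0046], [0.0172, -0.0236, 0.0044], [0.0167, -0.024, 0.0043], [0.0162, -0.0244, 0.0042], [0.0156, -0.0248, 0.0041]]
[[0.002, -0.049, 0.136], [0.002, -0.049, 0.136], [0.002, -0.049, 0.136], [0.002, -0.049, 0.136], [0.002, -0.049, 0.136], [0.002, -0.049, 0.136], [0.002, -0.049, 0.136], [0.002, -0.049, 0.136]]
[[0.0002, 0.0, 0.0168], [0.0002, 0.0, 0.0168], [0.0002, 0.0, 0.0168], [0.0002, 0.0, 0.0168], [0.0002, 0.0, 0.0168], [0.0002, 0.0, 0.0168]]
[[0.0, 0.0, 0.0], [0.0, 0.0, 0.0], [0.0, 0.0, 0.0], [0.0, 0.0, 0.0], [0.0, 0.0, 0.0], [0.0, 0.0, 0.0]]
```

{"fn": "send_rows", "kwargs": {"linear": [[0.0192,-0.0219,0.005],[0.0187,-0.0223,0.0049],[0.0183,-0.0228,0.0047],[0.0177,-0.0232,0.0046],[0.0172,-0.0236,0.0044],[0.0167,-0.024,0.0043],[0.0162,-0.0244,0.0042],[0.0156,-0.0248,0.0041]], "twist": [[0,-0.049,0.136],[0,-0.049,0.136],[0,-0.049,0.136],[0,-0.049,0.136],[0,-0.049,0.136],[0,-0.049,0.136],[0,-0.049,0.136],[0,-0.049,0.136]], "gripper": [10,10,10,10,10,10,10,10]}}

```text
time: 21.35
ee_pos: [0.4567, 0.2921, 0.0938]
tcp_rot: [-179.9, 0.5, 83.7]
wrist_force: [-0.7, 0.1, -3.2]
opening: 0.0206
grasp_force: 113.8
```

{"fn": "send_rows", "kwargs": {"linear": [[0,0,0.0168],[0,0,0.0208],[0,0,0.0208],[0,0,0.0208],[0,0,0.015],[0,0,0.006],[0,0,0],[0,0,0]], "twist": [[0,0,0],[0,0,0],[0,0,0],[0,0,0],[0,0,0],[0,0,0],[0,0,0],[0,0,0]], "gripper": [10,10,10,10,10,10,10,10]}}

```text
time: 22.35
ee_pos: [0.4577, 0.2899, -0.0052]
tcp_rot: [-179.9, 0.5, 83.7]
wrist_force: [-3.7, -3.1, 6.0]
opening: 0.0204
grasp_force: 115.1
```

{"fn": "send_rows", "kwargs": {"linear": [[0,0,0],[0,0,0],[0,0,0],[0,0,-0.03],[0,0,-0.04],[0,0,-0.05]], "twist": [[0,0,0],[0,0,0],[0,0,0],[0,0,0],[0,0,0],[0,0,0]], "gripper": [50,50,50,50,60,60]}}

```text
time: 23.1
ee_pos: [0.4573, 0.2907, 0.1142]
tcp_rot: [-179.8, 0.6, 83.8]
wrist_force: [0.0, 0.2, 0.7]
opening: 0.0507
grasp_force: 0.0
```

```bash
python3 - <<'E'
from h import *
o=bot.get_obs(); print(o['wrist_force'],o['opening'])
t=shot('top','t8'); 
d=cv2.absdiff(t,cv2.imread('pics/top0.png')[:,:,::-1])
plan([((.6437,.259,.09),(180,0,74.5),8),((.6437,.259,-.006),(180,0,74.5),5)])
E
```

```text
[0.04886748 0.22164774 0.68339778] 0.05072966790351099
[[-0.0016, 0.0233, 0.0041], [-0.0011, 0.0234, 0.0041], [-0.0007, 0.0234, 0.004], [-0.0002, 0.0234, 0.004], [0.0003, 0.0234, 0.004], [0.0008, 0.0234, 0.004], [0.0012, 0.0234, 0.004], [0.0017, 0.0233, 0.004]]
[[0.003, 0.003, 0.116], [0.003, 0.003, 0.116], [0.003, 0.003, 0.116], [0.003, 0.003, 0.116], [0.003, 0.003, 0.116], [0.003, 0.003, 0.116], [0.003, 0.003, 0.116], [0.003, 0.003, 0.116]]
[[0.0, 0.0, 0.0192], [0.0, 0.0, 0.0192], [0.0, 0.0, 0.0192], [0.0, 0.0, 0.0192], [0.0, 0.0, 0.0192]]
[[0.0, 0.001, 0.0], [0.0, 0.001, 0.0], [0.0, 0.001, 0.0], [0.0, 0.001, 0.0], [0.0, 0.001, 0.0]]
```

{"fn": "send_rows", "kwargs": {"linear": [[-0.0016,0.0233,0.0041],[-0.0011,0.0234,0.0041],[-0.0007,0.0234,0.004],[-0.0002,0.0234,0.004],[0.0003,0.0234,0.004],[0.0008,0.0234,0.004],[0.0012,0.0234,0.004],[0.0017,0.0233,0.004]], "twist": [[0.003,0.003,0.116],[0.003,0.003,0.116],[0.003,0.003,0.116],[0.003,0.003,0.116],[0.003,0.003,0.116],[0.003,0.003,0.116],[0.003,0.003,0.116],[0.003,0.003,0.116]], "gripper": [60,60,60,60,60,60,60,60]}}

```text
time: 24.15
ee_pos: [0.6426, 0.2575, 0.0803]
tcp_rot: [-179.7, 0.4, 74.4]
wrist_force: [0.4, 0.3, 0.6]
opening: 0.0513
grasp_force: 0.0
```

{"fn": "send_rows", "kwargs": {"linear": [[0,0,0.02],[0,0,0.02],[0,0,0.02],[0,0,0],[0,0,0]], "twist": [[0,0,0],[0,0,0],[0,0,0],[0,0,0],[0,0,0]], "gripper": [60,60,60,60,60]}}

```text
time: 24.78
ee_pos: [0.6415, 0.2576, 0.0215]
tcp_rot: [-179.7, 0.3, 74.5]
wrist_force: [1.6, 0.7, -0.3]
opening: 0.0514
grasp_force: 0.0
```

```bash
python3 - <<'E'
from h import *
o=bot.get_obs(); print(o['wrist_force'],o['ee_pos'],o['tcp_rot'])
s=shot('side','s9'); t=shot('top','t9')
# bar laid?
m=bluemask('top',t,(165,250,210,245)); c=max(cv2.findContours(m,0,2)[0],key=cv2.contourArea); r=cv2.minAreaRect(c); print(m.sum(),np.array([onz('top',*q,.008)[:2] for q in cv2.boxPoints(r)]).round(3).tolist())
cv2.imwrite('pics/c9.png',np.hstack([cv2.resize(t[130:190,130:210],(400,300),interpolation=cv2.INTER_CUBIC),cv2.resize(s[215:275,125:205],(400,300),interpolation=cv2.INTER_CUBIC)])[:,:,::-1])
E
```

```text
[ 1.56387564  0.69744666 -0.2880451 ] [0.64149795 0.25763432 0.02146204] [-179.71993693    0.33335593   74.49146261]
1278 [[0.498, 0.266], [0.494, 0.064], [0.403, 0.066], [0.406, 0.266]]
```

{"fn": "send_rows", "kwargs": {"linear": [[0.0005,0.002,0.008],[0,0,0.01],[0,0,0.0065],[0,0,0.003],[0,0,0]], "twist": [[-0.03,0.03,0],[0,0,0],[0,0,0],[0,0,0],[0,0,0]], "gripper": [60,60,60,60,60]}}

```text
time: 25.5
ee_pos: [0.6432, 0.2572, -0.007]
tcp_rot: [-180.0, 0.1, 74.5]
wrist_force: [-0.2, 0.5, 0.2]
opening: 0.0516
grasp_force: 0.0
```

{"fn": "send_rows", "kwargs": {"linear": [[0,0,0],[0,0,0],[0,0,0],[0,0,0],[0,0,0]], "twist": [[0,0,0],[0,0,0],[0,0,0],[0,0,0],[0,0,0]], "gripper": [25,25,25,25,25], "grip_force": 40}}

```text
time: 26.12
ee_pos: [0.6437, 0.2574, -0.0062]
tcp_rot: [180.0, 0.0, 74.5]
wrist_force: [-0.6, 0.1, 5.4]
opening: 0.0346
grasp_force: 41.3
```

```bash
python3 - <<'E'
from h import *
o=bot.get_obs(); p=np.array(o['ee_pos'])
plan([(p+[0,0,.10],(180,0,74.5),4),(mp(0,.12,.094),(180,0,94.65),11)])
E
```

```text
[[0.0, 0.0, -0.025], [0.0, 0.0, -0.025], [0.0, 0.0, -0.025], [0.0, 0.0, -0.025], [-0.027, 0.0004, 0.0], [-0.027, -0.0005, 0.0], [-0.027, -0.0014, 0.0], [-0.0269, -0.0022, 0.0]]
[[0.001, 0.001, -0.001], [0.001, 0.001, -0.001], [0.001, 0.001, -0.001], [0.001, 0.001, -0.001], [0.0, 0.0, -0.183], [0.0, 0.0, -0.183], [0.0, 0.0, -0.183], [0.0, 0.0, -0.183]]
[[-0.0268, -0.0031, 0.0], [-0.0267, -0.0039, 0.0], [-0.0266, -0.0048, 0.0], [-0.0264, -0.0056, 0.0], [-0.0262, -0.0065, 0.0], [-0.026, -0.0073, 0.0], [-0.0257, -0.0081, 0.0]]
[[0.0, 0.0, -0.183], [0.0, 0.0, -0.183], [0.0, 0.0, -0.183], [0.0, 0.0, -0.183], [0.0, 0.0, -0.183], [0.0, 0.0, -0.183], [0.0, 0.0, -0.183]]
```

{"fn": "send_rows", "kwargs": {"linear": [[0,0,-0.025],[0,0,-0.025],[0,0,-0.025],[0,0,-0.025],[-0.027,0.0004,0],[-0.027,-0.0005,0],[-0.027,-0.0014,0],[-0.0269,-0.0022,0]], "twist": [[0,0,0],[0,0,0],[0,0,0],[0,0,0],[0,0,-0.183],[0,0,-0.183],[0,0,-0.183],[0,0,-0.183]], "gripper": [25,25,25,25,25,25,25,25], "grip_force": 60}}

```text
time: 27.12
ee_pos: [0.6153, 0.152, 0.0927]
tcp_rot: [-179.9, 0.1, 81.9]
wrist_force: [0.3, -0.2, 0.0]
opening: 0.034
grasp_force: 60.4
```

{"fn": "send_rows", "kwargs": {"linear": [[-0.0268,-0.0031,0],[-0.0267,-0.0039,0],[-0.0266,-0.0048,0],[-0.0264,-0.0056,0],[-0.0262,-0.0065,0],[-0.026,-0.0073,0],[-0.0257,-0.0081,0],[0,0,0]], "twist": [[0,0,-0.183],[0,0,-0.183],[0,0,-0.183],[0,0,-0.183],[0,0,-0.183],[0,0,-0.183],[0,0,-0.183],[0,0,0]], "gripper": [25,25,25,25,25,25,25,25]}}

```text
time: 28.12
ee_pos: [0.5672, -0.0311, 0.0932]
tcp_rot: [-179.9, 0.1, 94.5]
wrist_force: [0.2, 0.2, 0.5]
opening: 0.0344
grasp_force: 60.5
```

```bash
python3 st.py p10; python3 - <<'E'
from h import *
o=bot.get_obs(); r=R.from_euler('xyz',o['tcp_rot'],degrees=True)
t=shot('top','t10'); s=cv2.imread('pics/p10.png')[:,:,::-1].copy()
for y in(-.018,.018):
  for z in(-.006-.015,-.006): 
    p=o['ee_pos']+r.apply([-.08,y,z]); print(p.round(4),proj('top',p).round(1),proj('side',p).round(1))
g=lambda x:np.clip(255*(x/255.)**.7,0,255).astype(np.uint8)
cv2.imwrite('pics/c10.png',np.vstack([np.hstack([cv2.resize(t[150:210,260:340],(400,300),interpolation=cv2.INTER_CUBIC),cv2.resize(s[130:190,220:300],(400,300),interpolation=cv2.INTER_CUBIC)])])[:,:,::-1])
E
```

```text
F [0.2 0.2 0.5] M [ 0.04 -0.02  0.01] mf [-0.0012  0.1188  0.0932] [-1.799e+02  1.000e-01  9.450e+01] q [-3.  7. -1. 82. -0. 82.]
{'de': np.float64(-2.34), 'df': np.float64(-0.31), 'px_per_10mm': np.float64(2.84), 'z_edge': np.float64(0.05), 'tilt': np.float64(-0.0002), 'n': (17, 17), 'sd': (np.float64(0.12), np.float64(0.17))}
[ 0.5559 -0.1114  0.1143] [307.9 182.4] [276.1 162.6]
[ 0.5559 -0.1114  0.0993] [307.2 183. ] [275.9 167.1]
[ 0.5918 -0.1086  0.1143] [306.4 168. ] [265.  158.7]
[ 0.5918 -0.1086  0.0993] [305.7 168.8] [264.9 163.2]
```

```bash
python3 - <<'E'
from h import *
t=cv2.imread('pics/t10.png')[:,:,::-1].astype(int); s=cv2.imread('pics/p10.png')[:,:,::-1].astype(int)
for r in(166,172,176,180,186): print('top',r,[(c,*t[r,c].tolist()) for c in range(284,318,2)])
print('col 298',[(r,t[r,298,0],t[r,298,2]) for r in range(160,194)])
m=((s[...,0]>135)&(s[...,0]-s[...,2]>40)); ys,xs=np.where(m[130:180,235:290]); 
for y in range(140,182,2): print(y,[s[y,x,0] for x in range(244,286,2)])
E
```

```text
top 166 [(284, 141, 134, 120), (286, 143, 135, 121), (288, 143, 136, 121), (290, 143, 136, 123), (292, 141, 134, 120), (294, 144, 136, 123), (296, 144, 135, 122), (298, 144, 136, 122), (300, 144, 137, 123), (302, 144, 137, 123), (304, 124, 118, 106), (306, 110, 104, 93), (308, 111, 105, 94), (310, 106, 100, 90), (312, 91, 86, 79), (314, 128, 122, 110), (316, 191, 183, 164)]
top 172 [(284, 178, 169, 152), (286, 188, 178, 160), (288, 186, 177, 159), (290, 188, 178, 159), (292, 188, 179, 161), (294, 189, 179, 162), (296, 190, 180, 161), (298, 190, 179, 161), (300, 191, 180, 162), (302, 189, 179, 161), (304, 184, 175, 157), (306, 177, 167, 151), (308, 185, 176, 157), (310, 189, 179, 160), (312, 143, 136, 122), (314, 148, 140, 127), (316, 191, 182, 163)]
top 176 [(284, 176, 167, 150), (286, 184, 175, 158), (288, 187, 178, 161), (290, 187, 177, 159), (292, 188, 179, 160), (294, 187, 177, 159), (296, 189, 179, 161), (298, 188, 178, 161), (300, 187, 177, 160), (302, 184, 175, 156), (304, 179, 170, 153), (306, 180, 170, 153), (308, 179, 170, 152), (310, 175, 167, 150), (312, 109, 103, 93), (3
[... 7708 characters left out ...]
.int64(84), np.int64(90), np.int64(82), np.int64(73), np.int64(79), np.int64(72), np.int64(82)]
178 [np.int64(67), np.int64(96), np.int64(106), np.int64(100), np.int64(105), np.int64(99), np.int64(113), np.int64(106), np.int64(72), np.int64(55), np.int64(66), np.int64(35), np.int64(17), np.int64(8), np.int64(7), np.int64(22), np.int64(44), np.int64(78), np.int64(88), np.int64(82), np.int64(80)]
180 [np.int64(26), np.int64(80), np.int64(102), np.int64(100), np.int64(105), np.int64(103), np.int64(105), np.int64(90), np.int64(75), np.int64(75), np.int64(62), np.int64(52), np.int64(14), np.int64(7), np.int64(16), np.int64(18), np.int64(19), np.int64(12), np.int64(30), np.int64(56), np.int64(84)]
```

View pics/c10.png

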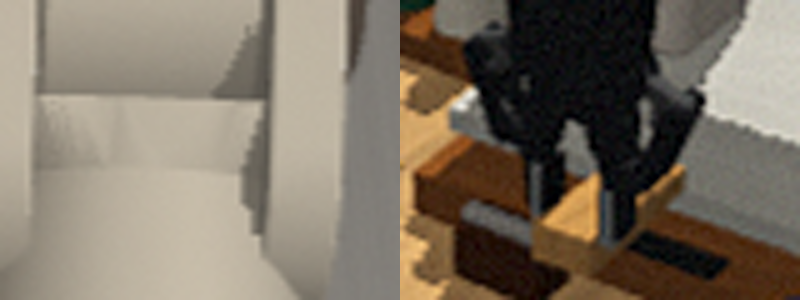

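c10: the wedge is held square, thin end toward the bed. In the side crop the thin tip is at (686,165–190), within 1 px of where I predicted it. Now lowering to the ledge and sliding in.

{"fn": "send_rows", "kwargs": {"linear": [[0,0.0012,0.017],[0,0,0.017],[0,0,0.017],[0,0,0.0155],[0,0,0],[0,0,0]], "twist": [[0,0,-0.015],[0,0,0],[0,0,0],[0,0,0],[0,0,0],[0,0,0]], "gripper": [25,25,25,25,25,25]}}

```text
time: 28.98
ee_pos: [0.5693, -0.0298, 0.0275]
tcp_rot: [-180.0, 0.1, 94.8]
wrist_force: [0.1, 0.2, -0.3]
opening: 0.0342
grasp_force: 60.5
```

```bash
python3 st.py p11; python3 - <<'E'
from h import *
o=bot.get_obs(); r=R.from_euler('xyz',o['tcp_rot'],degrees=True)
s=cv2.imread('pics/p11.png')[:,:,::-1].astype(int)
for z in(-.006-.015,-.006):
    for y in(-.018,): p=o['ee_pos']+r.apply([-.08,y,z]); print(mf(p).round(4),proj('side',p).round(1))
x0,y0=[int(v) for v in proj('side',o['ee_pos']+r.apply([-.08,-.018,-.014]))]
for y in range(y0-7,y0+9): print(y,' '.join(f"{s[y,x,0]:3d}/{s[y,x,2]:3d}" for x in range(x0-8,x0+9)))
E
```

```text
F [ 0.1  0.2 -0.3] M [-0.01  0.06  0.  ] mf [0.001  0.12   0.0275] [-1.80e+02  1.00e-01  9.48e+01] q [-3.  8. -7. 75. -0. 82.]
{'de': np.float64(-2.34), 'df': np.float64(-0.3), 'px_per_10mm': np.float64(2.84), 'z_edge': np.float64(0.05), 'tilt': np.float64(-0.0001), 'n': (17, 17), 'sd': (np.float64(0.14), np.float64(0.16))}
[-0.0167  0.0399  0.0489] [274.6 181.7]
[-0.0167  0.0399  0.0339] [274.5 186. ]
176  49/ 23  57/ 24  45/ 41  31/ 36  13/ 17  14/ 14  14/ 13   8/ 13  17/ 18  14/ 16  15/ 18  61/ 16  80/ 18  81/ 16  79/ 14  81/ 25  80/ 23
177  21/ 14  24/ 16  11/ 11  18/ 21   6/ 12  22/ 18  14/ 22   8/ 19  16/ 17  16/ 13  44/ 19  78/ 21  90/ 17  88/ 26  81/ 26  78/ 16  80/ 22
178  13/ 15   7/ 10   8/ 15  18/ 23  11/  8  15/ 17   7/ 10   7/  9  19/ 20   8/ 18  38/ 22  64/ 18  83/ 21  97/ 32  85/ 20  71/  3  82/ 25
179  46/ 19  54/ 29  26/ 18  12/ 12   9/ 17  16/ 21  19/ 20  14/ 10   7/  6  14/ 19   9/ 10  27/ 12  41/ 16  51/ 14  63/ 17  88/ 29  91/ 20
180  53/ 31  47/ 12  28/ 22  17/ 19   4/  8  14/ 17  16/ 24  16/ 14   7/ 13  13/ 16  21/ 18  13/ 22  15/ 17  17/ 16  15/  3  42/ 21  5
[... 845 characters left out ...]

187  15/ 20  12/ 17   5/ 15  36/ 17  78/ 32  81/ 34  77/ 31  69/ 24  69/ 25  72/ 24  63/ 11  67/ 11  74/ 18  69/ 20  71/ 17  67/ 10  73/ 24
188   6/ 13   3/ 15  20/ 18  63/ 28  81/ 35  76/ 27  77/ 29  70/ 23  68/ 15  70/ 22  65/ 17  66/ 19  68/ 10  68/ 22  65/ 12  65/ 17  72/ 20
189  75/ 33  72/ 34  66/ 29  78/ 23  79/ 31  86/ 38  68/ 18  67/ 15  61/ 15  68/ 16  69/ 18  65/ 11  64/ 13  64/ 17  72/ 21  66/ 20  64/ 13
190  77/ 35  81/ 24  74/ 26  83/ 32  71/ 22  78/ 30  68/ 16  60/ 15  60/  3  64/ 15  72/ 20  74/ 23  70/ 24  70/ 18  68/ 12  68/ 17  69/ 15
191  64/ 21  82/ 33  79/ 30  68/ 23  99/ 41 127/ 59 106/ 44  83/ 30  68/ 24  60/  9  64/ 18  55/  8  65/ 18  72/ 26  69/ 18  69/ 22  67/ 10
```

{"fn": "send_rows", "kwargs": {"linear": [[-0.008,-0.0005,0.002],[-0.01,0,0],[-0.01,0,0],[-0.008,0,0],[-0.006,0,0],[-0.006,0,0],[-0.006,0,0],[0,0,0]], "twist": [[0,0,0.01],[0,0,0],[0,0,0],[0,0,0],[0,0,0],[0,0,0],[0,0,0],[0,0,0]], "gripper": [25,25,25,25,25,25,25,25]}}

```text
time: 30.02
ee_pos: [0.5729, -0.084, 0.0251]
tcp_rot: [-180.0, 0.1, 94.6]
wrist_force: [-0.6, -0.3, -0.8]
opening: 0.0341
grasp_force: 60.5
```

{"fn": "send_rows", "kwargs": {"linear": [[0,0,0.001],[0,0,0],[0,0,0]], "twist": [[0,0,0],[0,0,0],[0,0,0]], "gripper": [25,25,25]}}

```text
time: 30.4
ee_pos: [0.5729, -0.0834, 0.0241]
tcp_rot: [-180.0, 0.0, 94.7]
wrist_force: [0.5, 0.5, -1.2]
opening: 0.0339
grasp_force: 60.5
```

{"fn": "send_rows", "kwargs": {"linear": [[0,0,0.0007],[0,0,0],[0,0,0]], "twist": [[0,0,0],[0,0,0],[0,0,0]], "gripper": [25,25,25]}}

```text
time: 30.78
ee_pos: [0.573, -0.0835, 0.0237]
tcp_rot: [-180.0, 0.0, 94.7]
wrist_force: [-0.9, 1.2, 3.4]
opening: 0.0343
grasp_force: 60.8
```

{"fn": "send_rows", "kwargs": {"linear": [[0,0,0.0007],[0,0,0],[0,0,0]], "twist": [[0,0,0],[0,0,0],[0,0,0]], "gripper": [25,25,25]}}

```text
time: 31.15
ee_pos: [0.5731, -0.0834, 0.0233]
tcp_rot: [180.0, 0.0, 94.7]
wrist_force: [-1.1, 2.8, 5.6]
opening: 0.0344
grasp_force: 61.2
```

{"fn": "send_rows", "kwargs": {"linear": [[-0.004,0,-0.001],[-0.005,0,0],[-0.005,0,0],[-0.005,0,0],[-0.005,0,0],[-0.004,0,0],[0,0,0]], "twist": [[0,0,0],[0,0,0],[0,0,0],[0,0,0],[0,0,0],[0,0,0],[0,0,0]], "gripper": [25,25,25,25,25,25,25]}}

```text
time: 32.02
ee_pos: [0.5753, -0.1122, 0.0238]
tcp_rot: [-180.0, 0.1, 94.6]
wrist_force: [-0.5, -0.7, 3.7]
opening: 0.034
grasp_force: 60.9
```

{"fn": "send_rows", "kwargs": {"linear": [[-0.003,0,0],[0,0,0],[0,0,0]], "twist": [[0,0,0],[0,0,0],[0,0,0]], "gripper": [25,25,25]}}

```text
time: 32.4
ee_pos: [0.5755, -0.1146, 0.0238]
tcp_rot: [-180.0, 0.1, 94.7]
wrist_force: [0.9, 1.0, 4.9]
opening: 0.0341
grasp_force: 61.0
```

{"fn": "send_rows", "kwargs": {"linear": [[-0.003,0,-0.0005],[0,0,0],[0,0,0]], "twist": [[0,0,0],[0,0,0],[0,0,0]], "gripper": [25,25,25]}}

```text
time: 32.78
ee_pos: [0.5754, -0.1177, 0.0239]
tcp_rot: [-179.9, 0.1, 94.6]
wrist_force: [0.5, -0.3, -0.0]
opening: 0.0341
grasp_force: 60.6
```

{"fn": "send_rows", "kwargs": {"linear": [[-0.002,0,0],[0,0,0],[0,0,0]], "twist": [[0,0,0],[0,0,0],[0,0,0]], "gripper": [25,25,25]}}

```text
time: 33.15
ee_pos: [0.5757, -0.1195, 0.0241]
tcp_rot: [-179.9, 0.0, 94.7]
wrist_force: [-0.6, 0.5, -0.6]
opening: 0.034
grasp_force: 60.5
```

{"fn": "send_rows", "kwargs": {"linear": [[-0.0015,0,0],[0,0,0],[0,0,0]], "twist": [[0,0,0],[0,0,0],[0,0,0]], "gripper": [25,25,25]}}

```text
time: 33.52
ee_pos: [0.5759, -0.121, 0.0243]
tcp_rot: [-180.0, 0.0, 94.7]
wrist_force: [0.3, 0.0, -0.5]
opening: 0.034
grasp_force: 60.5
```

{"fn": "send_rows", "kwargs": {"linear": [[-0.0015,0,0],[0,0,0],[0,0,0]], "twist": [[0,0,0],[0,0,0],[0,0,0]], "gripper": [25,25,25]}}

```text
time: 33.9
ee_pos: [0.5761, -0.1225, 0.0243]
tcp_rot: [-180.0, 0.1, 94.7]
wrist_force: [0.1, 0.6, -0.8]
opening: 0.0337
grasp_force: 60.5
```

{"fn": "send_rows", "kwargs": {"linear": [[-0.0015,0,0],[0,0,0],[0,0,0]], "twist": [[0,0,0],[0,0,0],[0,0,0]], "gripper": [25,25,25]}}

```text
time: 34.28
ee_pos: [0.5762, -0.124, 0.0243]
tcp_rot: [-180.0, 0.0, 94.7]
wrist_force: [0.6, -0.2, -0.4]
opening: 0.0342
grasp_force: 60.5
```

{"fn": "send_rows", "kwargs": {"linear": [[-0.001,0,0],[0,0,0],[0,0,0]], "twist": [[0,0,0],[0,0,0],[0,0,0]], "gripper": [25,25,25]}}

```text
time: 34.65
ee_pos: [0.5763, -0.125, 0.0243]
tcp_rot: [-180.0, 0.1, 94.7]
wrist_force: [-0.3, -0.1, -0.9]
opening: 0.0338
grasp_force: 60.5
```

{"fn": "send_rows", "kwargs": {"linear": [[-0.0015,0,0],[0,0,0]], "twist": [[0,0,0],[0,0,0]], "gripper": [25,25]}}

```text
time: 34.9
ee_pos: [0.5764, -0.1266, 0.0243]
tcp_rot: [-180.0, 0.1, 94.6]
wrist_force: [-0.0, -0.2, -0.2]
opening: 0.0338
grasp_force: 60.5
```

{"fn": "send_rows", "kwargs": {"linear": [[-0.001,0,0],[0,0,0]], "twist": [[0,0,0],[0,0,0]], "gripper": [25,25]}}

```text
time: 35.15
ee_pos: [0.5765, -0.1276, 0.0243]
tcp_rot: [-180.0, 0.1, 94.6]
wrist_force: [-1.0, -0.8, -1.4]
opening: 0.0337
grasp_force: 60.5
```

{"fn": "send_rows", "kwargs": {"linear": [[-0.001,0,0],[0,0,0]], "twist": [[0,0,0],[0,0,0]], "gripper": [25,25]}}

```text
time: 35.4
ee_pos: [0.5766, -0.1285, 0.0243]
tcp_rot: [-180.0, 0.1, 94.7]
wrist_force: [-0.1, -0.3, 0.2]
opening: 0.034
grasp_force: 60.5
```

```bash
python3 st.py p12
```

```text
F [-0.1 -0.3  0.2] M [ 0.03 -0.04  0.01] mf [0.0003 0.0209 0.0243] [-1.80e+02  1.00e-01  9.47e+01] q [-13.  11.  -4.  75.  -0.  73.]
{'de': np.float64(-2.28), 'df': np.float64(-0.31), 'px_per_10mm': np.float64(2.84), 'z_edge': np.float64(0.0497), 'tilt': np.float64(-0.0011), 'n': (17, 17), 'sd': (np.float64(0.13), np.float64(0.16))}
```

{"fn": "send_rows", "kwargs": {"linear": [[-0.001,0,0],[0,0,0]], "twist": [[0,0,0],[0,0,0]], "gripper": [25,25]}}

```text
time: 35.7
ee_pos: [0.5767, -0.1295, 0.0243]
tcp_rot: [-180.0, 0.1, 94.7]
wrist_force: [0.3, -0.8, -0.8]
opening: 0.0343
grasp_force: 60.5
```

{"fn": "send_rows", "kwargs": {"linear": [[-0.001,0,0],[0,0,0]], "twist": [[0,0,0],[0,0,0]], "gripper": [25,25]}}

```text
time: 35.95
ee_pos: [0.5767, -0.1305, 0.0242]
tcp_rot: [-180.0, 0.0, 94.7]
wrist_force: [-0.4, -0.3, 0.0]
opening: 0.0337
grasp_force: 60.5
```

{"fn": "send_rows", "kwargs": {"linear": [[-0.001,0,0],[0,0,0]], "twist": [[0,0,0],[0,0,0]], "gripper": [25,25]}}

```text
time: 36.2
ee_pos: [0.5768, -0.1315, 0.0242]
tcp_rot: [-180.0, 0.0, 94.7]
wrist_force: [0.0, 0.0, -0.5]
opening: 0.0338
grasp_force: 60.4
```

{"fn": "send_rows", "kwargs": {"linear": [[0,0,0],[0,0,0],[0.005,0,0],[0.005,0,0],[0,0,0],[0,0,0],[0,0,0],[0,0,0]], "twist": [[0,0,0],[0,0,0],[0,0,0],[0,0,0],[0,0,0],[0,0,0],[0,0,0],[0,0,0]], "gripper": [50,50,50,50,25,25,25,25], "grip_force": 40}}

```text
time: 37.2
ee_pos: [0.5762, -0.1214, 0.0246]
tcp_rot: [180.0, 0.0, 94.7]
wrist_force: [-0.9, 2.7, 4.8]
opening: 0.0343
grasp_force: 40.3
```

```bash
python3 st.py p13
```

```text
F [-0.9  2.7  4.8] M [0.5  0.05 0.02] mf [0.0005 0.028  0.0246] [180.    0.   94.7] q [-12.  11.  -4.  75.  -0.  73.]
{'de': np.float64(-2.3), 'df': np.float64(-0.29), 'px_per_10mm': np.float64(2.84), 'z_edge': np.float64(0.0499), 'tilt': np.float64(-0.0005), 'n': (17, 17), 'sd': (np.float64(0.15), np.float64(0.15))}
```

{"fn": "send_rows", "kwargs": {"linear": [[-0.001,0,0],[0,0,0]], "twist": [[0,0,0],[0,0,0]], "gripper": [25,25]}}

```text
time: 37.5
ee_pos: [0.5763, -0.1225, 0.0246]
tcp_rot: [-180.0, 0.0, 94.7]
wrist_force: [-0.3, 3.3, 5.8]
opening: 0.0347
grasp_force: 40.4
```

{"fn": "send_rows", "kwargs": {"linear": [[-0.001,0,0],[0,0,0]], "twist": [[0,0,0],[0,0,0]], "gripper": [25,25]}}

```text
time: 37.75
ee_pos: [0.5764, -0.1235, 0.0246]
tcp_rot: [-180.0, 0.0, 94.7]
wrist_force: [-0.2, 2.3, 5.0]
opening: 0.0347
grasp_force: 40.4
```

{"fn": "send_rows", "kwargs": {"linear": [[-0.001,0,0],[0,0,0]], "twist": [[0,0,0],[0,0,0]], "gripper": [25,25]}}

```text
time: 38.0
ee_pos: [0.5764, -0.1241, 0.0246]
tcp_rot: [-180.0, -0.0, 94.7]
wrist_force: [0.0, 4.9, 5.3]
opening: 0.0349
grasp_force: 40.5
```

{"fn": "send_rows", "kwargs": {"linear": [[-0.001,0,0],[0,0,0]], "twist": [[0,0,0],[0,0,0]], "gripper": [25,25]}}

```text
time: 38.25
ee_pos: [0.5764, -0.1245, 0.0246]
tcp_rot: [-180.0, -0.1, 94.7]
wrist_force: [-0.5, 7.7, 6.6]
opening: 0.0347
grasp_force: 40.6
```

{"fn": "send_rows", "kwargs": {"linear": [[-0.001,0,0],[0,0,0]], "twist": [[0,0,0],[0,0,0]], "gripper": [25,25]}}

```text
time: 38.5
ee_pos: [0.5764, -0.1248, 0.0246]
tcp_rot: [-180.0, -0.1, 94.7]
wrist_force: [-0.7, 12.3, 6.0]
opening: 0.0343
grasp_force: 40.6
```

```bash
python3 st.py p14; python3 - <<'E'
from h import *
o=bot.get_obs(); s=cv2.imread('pics/p14.png')[:,:,::-1].astype(int)
# visible wood of wedge: bright wood pixels around thick end
m=((s[...,0]>130)&(s[...,0]-s[...,2]>50)).astype(np.uint8)
for d in(.030,.035,.040,.045): print(d,[proj('side',mp(a,d,z)).round(1).tolist() for a in(-.018,.018) for z in(.030,.054)])
a=proj('side',mp(0,.04,.045)); x0,y0=int(a[0]),int(a[1])
for y in range(y0-10,y0+14): print(y,' '.join(f"{s[y,x,0]:3d}" for x in range(x0-14,x0+14)))
E
```

```text
F [-0.7 12.3  6. ] M [ 2.25  0.23 -0.07] mf [0.0004 0.0246 0.0246] [-1.80e+02 -1.00e-01  9.47e+01] q [-12.  11.  -4.  75.   0.  73.]
{'de': np.float64(-2.3), 'df': np.float64(-0.28), 'px_per_10mm': np.float64(2.84), 'z_edge': np.float64(0.0499), 'tilt': np.float64(-0.0004), 'n': (17, 17), 'sd': (np.float64(0.15), np.float64(0.16))}
0.03 [[276.6, 185.5], [276.9, 178.7], [265.9, 181.5], [266.0, 174.7]]
0.035 [[275.7, 186.4], [276.0, 179.5], [265.0, 182.4], [265.1, 175.6]]
0.04 [[274.8, 187.2], [275.1, 180.4], [264.1, 183.2], [264.2, 176.4]]
0.045 [[273.9, 188.1], [274.2, 181.3], [263.1, 184.1], [263.3, 177.3]]
170  84  89  91  88  88  91  93  68  27  71  66  12   6   3   9  74  99 105 106 109 109  96  48  12  19   7  11  14
171  80  76  86  83  88  85  95  63  18  70  61  11   0   0  23  69  94 110 115 108 109 115  67  12   6  19   7  13
172  78  73  82  84  84  82  92  60  15  72  58   8  12   7  26  73 112 125 125 122 124  94  80  59  10  15   7  11
173  77  86  83  81  73  83  86  56  25  68  68  14   0   0  53 116 127 132 123 120 122  86  74  86  35  12   9  16
174  86  84  86  83 
[... 1599 characters left out ...]
  74
188 129 124 121 126 125 122 131 125 138 122  91  64  59  69  73  72  68  72  69  70  65  73  72  68  74  68  70  69
189 117 119 118 120 121 129 136 140 135 138 137 133 131  95  72  62  65  65  71  70  75  61  72  67  73  65  68  71
190 113 123 119 125 133 138 135 138 135 138 141 147 154 140 126 114 100  73  64  67  62  73  70  71  71  68  73  67
191 124 129 128 131 138 140 132 131 134 140 143 150 144 149 145 143 136 113  85  62  63  61  67  71  74  71  76  73
192 130 130 132 139 140 140 136 138 145 146 152 149 147 154 146 137 135 131 134 128 122  96  65  67  66  70  70  69
193 133 135 144 140 142 140 138 144 147 144 148 149 147 138 134 130 129 126 133 136 141 144 126 103  79  70  65  62
```

{"fn": "send_rows", "kwargs": {"linear": [[0.0015,0,0],[0,0,0],[0,0,0],[0,0,-0.02],[0,0,-0.03],[0.02,0,-0.02],[0.02,0,0],[0,0,0]], "twist": [[0,0,0],[0,0,0],[0,0,0],[0,0,0],[0,0,0],[0,0,0],[0,0,0],[0,0,0]], "gripper": [25,48,48,48,48,0,0,0]}}

```text
time: 39.55
ee_pos: [0.5726, -0.0831, 0.0933]
tcp_rot: [-179.9, 0.0, 94.8]
wrist_force: [-0.3, 0.4, -0.2]
opening: 0.0001
grasp_force: 0.0
```

```bash
python3 st.py p15; python3 - <<'E'
from h import *
s=cv2.imread('pics/p15.png')[:,:,::-1].astype(int)
for y in range(166,190): print(y,' '.join(f"{s[y,x,0]:3d}" for x in range(258,294)))
E
```

```text
F [-0.3  0.4 -0.2] M [-0.04 -0.04  0.03] mf [-0.      0.0666  0.0933] [-179.9    0.    94.8] q [-8.  8.  0. 82. -0. 77.]
{'de': np.float64(-2.32), 'df': np.float64(-0.32), 'px_per_10mm': np.float64(2.84), 'z_edge': np.float64(0.0498), 'tilt': np.float64(-0.0007), 'n': (17, 17), 'sd': (np.float64(0.18), np.float64(0.16))}
166  91  95 108 102  90  43  49  87  60   7  30  77 108 113 118 116 118 117 118 119 121 119 115 117 115 119 115 114 116 118 116 120 117 118 123 113
167  79  85  87  94  89  53  65  74  60  59  88 104 103 101 104 106 105 113 119 113 115 117 114 118 118 118 121 114 115 116 116 114 118 116 115 115
168  82  81  82  88  83  79  80  89  78  96 103 109 108 100 102 106  99 107 112 109 117 118 118 123 118 123 122 117 119 116 116 120 114 122 118 116
169  85  87  82  77  82  89  83  86  83  85 101 107 107 108 102 107 106 105 102 103 100 109 109 112 120 115 113 119 120 116 118 116 113 117 115 120
170  89  86  78  83  80  79  82  82  78  81  83  86  84  93  98 109 103 105 104  99 102 103 104 104 107 114 109 118 117 117 123 116 119 116 120 115
171  83  85  90  82  92  82  83  82  
[... 2074 characters left out ...]
  68  67  59  68  83  94 100 102 105  98  81  73  56  31   8  20  59  85  81  82  77  79  80  73  78  72  75
186 123 111  82  65  58  60  66  70  64  67  70  67  68  60  72  77  85  98  92  74  75  65  63  63  70  82  79  86  78  81  81  73  79  71  83  73
187 121 115 114 116 113  93  60  64  62  61  65  69  69  66  70  70  72  69  71  69  64  69  73  68  69  72  77  74  86  80  76  81  84  83  82  79
188 121 119 123 131 124 125 112  91  65  61  67  64  69  65  65  63  67  65  63  70  63  67  67  68  72  59  70  67  78  69  75  82  81  79  72  79
189 120 115 123 129 128 137 130 128 124 120  92  70  55  63  67  67  66  70  68  70  73  67  69  64  66  70  73  70  69  67  69  66  72  75  76  81
```

{"fn": "send_rows", "kwargs": {"linear": [[0,0,0.02],[0,0,0.02],[0,0,0.02],[0,0,0.005],[-0.005,0,0],[-0.005,0,0],[-0.003,0,0],[0,0,0]], "twist": [[0,0,0],[0,0,0],[0,0,0],[0,0,0],[0,0,0],[0,0,0],[0,0,0],[0,0,0]], "gripper": [0,0,0,0,0,0,0,0]}}

```text
time: 40.6
ee_pos: [0.5744, -0.0984, 0.0297]
tcp_rot: [180.0, 0.1, 94.6]
wrist_force: [0.2, -0.2, -0.1]
opening: -0.0003
grasp_force: 0.0
```

{"fn": "send_rows", "kwargs": {"linear": [[-0.002,0,0],[0,0,0]], "twist": [[0,0,0],[0,0,0]], "gripper": [0,0]}}

```text
time: 40.85
ee_pos: [0.5743, -0.1001, 0.0293]
tcp_rot: [-180.0, 0.1, 94.7]
wrist_force: [0.6, -0.3, -0.8]
opening: -0.0007
grasp_force: 0.0
```

{"fn": "send_rows", "kwargs": {"linear": [[-0.002,0,0],[0,0,0]], "twist": [[0,0,0],[0,0,0]], "gripper": [0,0]}}

```text
time: 41.1
ee_pos: [0.5744, -0.1021, 0.0293]
tcp_rot: [-180.0, 0.0, 94.7]
wrist_force: [0.8, 0.1, 0.9]
opening: -0.0002
grasp_force: 0.0
```

{"fn": "send_rows", "kwargs": {"linear": [[-0.0015,0,0],[0,0,0]], "twist": [[0,0,0],[0,0,0]], "gripper": [0,0]}}

```text
time: 41.35
ee_pos: [0.5746, -0.1036, 0.0292]
tcp_rot: [-180.0, 0.1, 94.7]
wrist_force: [-0.9, 0.0, -0.4]
opening: 0.0
grasp_force: 0.0
```

{"fn": "send_rows", "kwargs": {"linear": [[-0.001,0,0],[0,0,0]], "twist": [[0,0,0],[0,0,0]], "gripper": [0,0]}}

```text
time: 41.6
ee_pos: [0.5746, -0.1046, 0.0292]
tcp_rot: [-180.0, 0.0, 94.7]
wrist_force: [0.2, -0.7, -0.1]
opening: 0.0
grasp_force: 0.0
```

{"fn": "send_rows", "kwargs": {"linear": [[-0.001,0,0],[0,0,0]], "twist": [[0,0,0],[0,0,0]], "gripper": [0,0]}}

```text
time: 41.85
ee_pos: [0.5746, -0.1048, 0.0292]
tcp_rot: [-180.0, -0.0, 94.7]
wrist_force: [-0.8, 4.6, 0.1]
opening: 0.0001
grasp_force: 2.5
```

{"fn": "send_rows", "kwargs": {"linear": [[-0.0007,0,0],[0,0,0]], "twist": [[0,0,0],[0,0,0]], "gripper": [0,0]}}

```text
time: 42.1
ee_pos: [0.5746, -0.1048, 0.0292]
tcp_rot: [-180.0, -0.1, 94.7]
wrist_force: [-1.2, 9.2, 1.1]
opening: -0.0002
grasp_force: 4.2
```

{"fn": "send_rows", "kwargs": {"linear": [[-0.0002,0,0],[0,0,0]], "twist": [[0,0,0],[0,0,0]], "gripper": [0,0]}}

```text
time: 42.35
ee_pos: [0.5746, -0.1048, 0.0292]
tcp_rot: [-180.0, -0.1, 94.7]
wrist_force: [-1.1, 8.9, 1.4]
opening: 0.0002
grasp_force: 4.6
```

{"fn": "send_rows", "kwargs": {"linear": [[0.01,0,0],[0.02,0,0],[0,0,-0.03],[0,0,-0.04],[0.03,0,-0.04],[0.04,0,-0.02],[0,0,0],[0,0,0]], "twist": [[0,0,0],[0,0,0],[0,0,0],[0,0,0],[0,0,0],[0,0,0],[0,0,0],[0,0,0]], "gripper": [0,0,0,0,0,0,0,0]}}

```text
time: 43.35
ee_pos: [0.5665, -0.0061, 0.1588]
tcp_rot: [-179.9, 0.1, 94.7]
wrist_force: [0.2, -0.4, -0.1]
opening: -0.0003
grasp_force: 0.0
```

```bash
python3 st.py p16; python3 - <<'E'
from h import *
t=shot('top','t16'); a=cv2.cvtColor(t,cv2.COLOR_RGB2HSV).astype(int)
s0=cv2.imread('pics/side0.png').astype(int); s1=cv2.imread('pics/p16.png').astype(int)
for r in(160,166,170,174,178,182,186,192): print(r,[a[r,c,2] for c in range(294,330)])
# bystanders moved? compare side pictures away from arm/machine/wedge
for n,(x0,x1,y0,y1) in dict(spool=(288,312,188,212),bobbin=(194,212,245,265),weight=(128,158,274,304),offcut=(105,142,240,262),oil=(172,198,315,362),carton=(80,150,290,356)).items(): print(n,np.abs(s0-s1)[y0:y1,x0:x1].mean().round(1))
E
```

```text
F [ 0.2 -0.4 -0.1] M [-0.02  0.07 -0.03] mf [0.0002 0.1437 0.1588] [-1.799e+02  1.000e-01  9.470e+01] q [-1.  7.  6. 89. -0. 85.]
{'de': np.float64(-2.3), 'df': np.float64(-0.35), 'px_per_10mm': np.float64(2.84), 'z_edge': np.float64(0.0497), 'tilt': np.float64(-0.0013), 'n': (17, 17), 'sd': (np.float64(0.14), np.float64(0.18))}
160 [np.int64(107), np.int64(107), np.int64(107), np.int64(108), np.int64(106), np.int64(95), np.int64(90), np.int64(90), np.int64(124), np.int64(176), np.int64(189), np.int64(187), np.int64(188), np.int64(187), np.int64(188), np.int64(187), np.int64(188), np.int64(186), np.int64(188), np.int64(189), np.int64(187), np.int64(188), np.int64(187), np.int64(188), np.int64(163), np.int64(110), np.int64(116), np.int64(128), np.int64(128), np.int64(128), np.int64(130), np.int64(127), np.int64(128), np.int64(128), np.int64(130), np.int64(129)]
166 [np.int64(100), np.int64(99), np.int64(100), np.int64(98), np.int64(96), np.int64(92), np.int64(90), np.int64(91), np.int64(124), np.int64(175), np.int64(189), np.int64(187), np.int64(188), np.int64(187), np.int64(187), np.
[... 2933 characters left out ...]
(122), np.int64(127), np.int64(128), np.int64(130), np.int64(130), np.int64(128), np.int64(127)]
192 [np.int64(193), np.int64(194), np.int64(192), np.int64(191), np.int64(144), np.int64(111), np.int64(105), np.int64(95), np.int64(133), np.int64(158), np.int64(163), np.int64(163), np.int64(164), np.int64(162), np.int64(163), np.int64(164), np.int64(165), np.int64(165), np.int64(164), np.int64(164), np.int64(162), np.int64(164), np.int64(164), np.int64(170), np.int64(128), np.int64(93), np.int64(92), np.int64(96), np.int64(92), np.int64(111), np.int64(125), np.int64(128), np.int64(128), np.int64(129), np.int64(129), np.int64(129)]
spool 4.6
bobbin 25.9
weight 3.5
offcut 3.2
oil 23.4
carton 6.2
```

```bash
python3 - <<'E'
from h import *
s0=cv2.imread('pics/side0.png',0); s1=cv2.imread('pics/p16.png',0); s3=cv2.imread('pics/s9.png',0)
for n,(x0,x1,y0,y1) in dict(bobbin=(194,212,245,265),oil=(170,200,313,365),handle=(180,225,275,320),toe=(262,282,238,255),wedgepurple=(208,255,218,245)).items():
    for nm,im in(('end',s1),('mid',s3)):
        q=im[y0-15:y1+15,x0-15:x1+15]; r=cv2.matchTemplate(q,s0[y0:y1,x0:x1],cv2.TM_CCOEFF_NORMED); _,v,_,l=cv2.minMaxLoc(r); print(n,nm,round(v,2),(l[0]-15,l[1]-15))
E
```

```text
bobbin end 0.68 (0, 0)
bobbin mid 1.0 (0, 0)
oil end 0.68 (0, 0)
oil mid 0.96 (0, 0)
handle end 0.87 (0, 0)
handle mid 0.99 (1, 0)
toe end 0.94 (1, 0)
toe mid 0.94 (1, 0)
wedgepurple end 0.99 (0, 0)
wedgepurple mid 1.0 (0, 0)
```

Nothing else has moved: the differences there are only shadow. The bar lies flat, the bed is level and the wedge is seated, so I'm handing in.

```bash
python3 -c "
from workcell import ticket
print(ticket.job_done())"
```

```text
the job is handed in; nothing more can be done
None
```

The job is handed in at about 43 s: the bed is levered up to level (side camera reads about -0.001 rad; the wedge's depth suggests it may sit up to about 0.004 rad high), the bar lies flat back where it was found, clear of the stand, and the wedge is in over the pad, square to the edge, with a final 9 N push no longer moving it.

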